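Close the wheel cases and stack them on the base board

TASK

Put on each open wheel case the lid of its own colour, right down in place, and stack all the closed cases squarely on top of one another in a single upright column on the outline of the wooden board, edges in line, in any order. Cases vary in number, so a lid may be left over; leave the two loose wheels and the motor where they are.

Things in the scene. Friction and masses are not known exactly. Their poses are not given: they have to be found in the camera images.
- case_blue: blue open case, may be absent, a black wheel fixed inside. 100 (x) x 66 (y) mm, rim 54 mm up; walls 3 mm, opening 94 x 60. Stands on two runners along x, 16 high, 14 wide, flush with the long sides. Origin: centre of its underside. Closed, the flat lid top is 59 mm up, the rib 73; a case on top stands with its runners on the flat lid beside the rib, so each case adds 59 mm
- case_green: green open case, may be absent, a black wheel fixed inside. 100 (x) x 66 (y) mm, rim 54 mm up; walls 3 mm, opening 94 x 60. Stands on two runners along x, 16 high, 14 wide, flush with the long sides. Origin: centre of its underside. Closed, the flat lid top is 59 mm up, the rib 73; a case on top stands with its runners on the flat lid beside the rib, so each case adds 59 mm
- case_red: red open case, may be absent, a black wheel fixed inside. 100 (x) x 66 (y) mm, rim 54 mm up; walls 3 mm, opening 94 x 60. Stands on two runners along x, 16 high, 14 wide, flush with the long sides. Origin: centre of its underside. Closed, the flat lid top is 59 mm up, the rib 73; a case on top stands with its runners on the flat lid beside the rib, so each case adds 59 mm
- case_yellow: yellow open case, may be absent, a black wheel fixed inside. 100 (x) x 66 (y) mm, rim 54 mm up; walls 3 mm, opening 94 x 60. Stands on two runners along x, 16 high, 14 wide, flush with the long sides. Origin: centre of its underside. Closed, the flat lid top is 59 mm up, the rib 73; a case on top stands with its runners on the flat lid beside the rib, so each case adds 59 mm
- lid_blue: blue lid of the blue case, right way up on the bench (surplus if that case is absent). From below: plug 88 x 54 mm, 8 deep, goes inside the case; plate 100 (x) x 64 (y) x 5 rests on the rim; grip rib 60 long (x), 26 wide (y), 14 high. Origin: centre of the underside of the plug, 46 mm above the case origin when seated
- lid_green: green lid of the green case, right way up on the bench (surplus if that case is absent). From below: plug 88 x 54 mm, 8 deep, goes inside the case; plate 100 (x) x 64 (y) x 5 rests on the rim; grip rib 60 long (x), 26 wide (y), 14 high. Origin: centre of the underside of the plug, 46 mm above the case origin when seated
- lid_red: red lid of the red case, right way up on the bench (surplus if that case is absent). From below: plug 88 x 54 mm, 8 deep, goes inside the case; plate 100 (x) x 64 (y) x 5 rests on the rim; grip rib 60 long (x), 26 wide (y), 14 high. Origin: centre of the underside of the plug, 46 mm above the case origin when seated
- lid_yellow: yellow lid of the yellow case, right way up on the bench (surplus if that case is absent). From below: plug 88 x 54 mm, 8 deep, goes inside the case; plate 100 (x) x 64 (y) x 5 rests on the rim; grip rib 60 long (x), 26 wide (y), 14 high. Origin: centre of the underside of the plug, 46 mm above the case origin when seated
- board: dark wooden base board 130 (x) x 96 (y) mm, 18 mm thick, fixed to the bench, with a white outline 108 x 74 mm centred on its top for the first case (length along the board's x). Origin: centre of its underside
- loose_wheel: a loose black omni wheel lying flat, 54 mm across, 24 mm high, among the cases; origin: centre of its underside; not part of the job
- spare_wheel: another loose black omni wheel lying flat, 54 mm across, 24 mm high; origin: centre of its underside; not part of the job
- motor: a white and black motor standing upright, 64 mm across, 74 mm high; origin: centre of its underside; not part of the job
Mind the look-alikes: they are no part of the job. What is shaped like the lid_red but pink is not meant.

How it is judged (in metres and radians):
At the end, for the whole second after the job is handed in: Each case present: at rest, upright (0.05 rad), within 15 mm of the board's centre and 0.12 rad of its direction, so all form one column; on it the lid of its own colour, 44 to 48.5 mm above the case origin, within 6 mm and 0.12 rad. Nothing is held (horizontal distance between each of case_blue, case_green, case_red, case_yellow and board below 0.015 m and angle between the x axis of each of case_blue, case_green, case_red, case_yellow and the x axis of board, either way round below 0.12 rad and angle between each of case_blue, case_green, case_red, case_yellow's own z axis and vertical below 0.05 rad and z of lid_blue in the frame of case_blue between 0.044 and 0.0485 m and horizontal distance between lid_blue and case_blue below 0.006 m and angle between the x axis of lid_blue and the x axis of case_blue, either way round below 0.12 rad and angle between each of lid_blue, lid_green, lid_red, lid_yellow's own z axis and vertical below 0.04 rad and linear speed of each of case_blue, case_green, case_red, case_yellow below 0.02 m/s and contact force between each of case_blue, lid_blue, case_green, lid_green, case_red, lid_red, case_yellow, lid_yellow and the fingers below 0.05 N and z of lid_green in the frame of case_green between 0.044 and 0.0485 m and horizontal distance between lid_green and case_green below 0.006 m and angle between the x axis of lid_green and the x axis of case_green, either way round below 0.12 rad and z of lid_red in the frame of case_red between 0.044 and 0.0485 m and horizontal distance between lid_red and case_red below 0.006 m and angle between the x axis of lid_red and the x axis of case_red, either way round below 0.12 rad and z of lid_yellow in the frame of case_yellow between 0.044 and 0.0485 m and horizontal distance between lid_yellow and case_yellow below 0.006 m and angle between the x axis of lid_yellow and the x axis of case_yellow, either way round below 0.12 rad); the robot touches nothing.
It fails at once if another thing on the bench is moved more than 50 mm (distance of any of loose_wheel, spare_wheel, motor from where it was at the start of the episode above 0.05 m).
Of case_blue, case_green, case_red, case_yellow only 3 to 4 are there at a start; the rules pass over those that are not, and their reading is None.
At some moment in a run one of case_blue, case_green, case_red, case_yellow, lid_blue, lid_green, lid_red, lid_yellow may be knocked a few centimetres aside while the robot is not near it.
It also fails if it takes over 210 s, if anything falls off the work surface, if the arm or the gripper's body presses on something with over 40 N, if the wrist force passes 120 N, or if a joint passes its speed limit or range.

ROBOT

A 6-joint arm with a two-finger parallel gripper is mounted at the origin on the work surface. World frame = base frame: x ahead of the robot, y to its left, z up, the work surface at z = 0. Lengths are in mm, angles in rad, forces in N, time in s.
With the tool pointing down it reaches from about 350 to 875 mm from the base axis. Payload 4.2 kg.
Tool frame: the origin (TCP) lies on the mounting face of the last link; the fingertips stand 173 mm ahead of it and the grasp point (between the pads) lies 155 mm ahead of it; z points along the fingers, y is the line along which they close (so a half turn about z gives the same grasp; the last joint's range is limited). The gripper opens to 85 mm and grips with 20 to 120 N. Pads are 22 mm wide; open, the fingers measure 114 mm over their backs; the gripper's body (76 mm by 85 mm) begins 54 mm behind the grasp point. The pads swing forward as they close: fully open they stand 13 mm farther back than shut.
Start: joints at [1.498, 0.385, 0.008, 0, -1.194, -0.259], TCP at [203.558, 590.901, 404.712] pointing down, gripper open.
Joint ranges: [-3.14, 3.14], [-1.21, 2.06], [-1.07, 1.41], [-3.16, 2.05], [-2.99, -0.16], [-3.1, 3.1]. Speed limits (rad/s): [2.79, 2.79, 3.14, 3.14, 3.14, 3.14].

INTERFACE

Orientations are given as a unit quaternion [x, y, z, w].
In Python, from bench import arm gives the robot as it stands. The module is installed in compiled form; this text tells all that it offers.
- The arm moves only by the tool move_arm, never from a script. Its arguments are lists of equal length, an entry for each row: "fingers": the finger opening in mm, from 0 to 85.4; "travel": the shift along the tool's x, y, z in mm, a list of three; "dr": the turn, a rotation vector about the tool's x, y, z in rad, a list of three. A call has 1 to 10 rows; each row is the pose to reach, as a shift and turn from the pose commanded when the call began, along the tool's axes at that moment; what a row does not reach only later rows make up. A row lasts 1/10 s, in which the tool goes at most 50 mm and 8.59 degrees, less where a joint would pass 70% of its speed; a pose out of reach is approached as far as the arm can. A call with a gripper value outside its range is refused whole. The fingers move at their own pace and stop on an object; the grip force is fixed at half the most. Time passes only in rows, so rows that repeat a pose let the fingers close. It gives the time, the measured TCP pose, the force, the opening and the grip force at its end, in the units of the state.
- arm.read_state(): the state, without advancing time (a new reading comes with each control period).
- arm.get_image(name): name is "scene" or "top" or "wrist"; returns the picture (400x640x3 uint8, red, green, blue); there is no depth.
- arm.camera_model(name): a dict with "intrinsics" (3x3 intrinsics, pixels), "k1" (the pictures are not rectified: a ray, as slopes to the right and down, at radius r is drawn at 1 + k1 r^2 times it, then the intrinsics apply), "pose" (4x4, takes a point from camera to world coordinates). Camera axes: x right, y up, looking along -z (the intrinsics and any distortion apply to the point x, -y, -z); pixel columns grow to the right and rows downward; lengths in mm; the calibration is good to about 2 mm. A picture is of the moment at which its call begins: read the wrist's pose just before it. camera_model takes no time and is no camera call; for the wrist camera it gives the pose at the moment of the call.
- arm.job_done(): hands the job in; it is judged then, once.
The state is a dict: "clock": time; "joints": joint angles; "joint_vel": joint speeds; "joint_efforts": joint torques, N m; "position": TCP position; "ee_rot": TCP orientation; "contact_force": force on the tool from outside, world axes, zero at the start; "wrist_torque": the same for the moment, N m; "gripper_width": finger opening in mm; "grasp_force": force on a finger pad.
Only numpy, scipy, OpenCV 4.12 (cv2) and the standard library are available. Lean on these libraries where they do the work, as an engineer would, in place of code of your own. Each camera call takes 0.05 s, during which the arm holds its last target. There are 200 camera calls.

## Working session

There is one attempt and no reset: what is moved stays moved. The work goes in short steps, Python scripts to look and compute and a tool call to move; the robot and the scene stay as the last step left them, time stands still between calls to the robot, and variables do not carry over. Pictures are saved under pics/ and viewed, at most 14 in all, crops included, and the job is handed in when it is done.

Besides the shell and the picture viewer there is one more tool, called after "Emit:" by a JSON object that holds its "op" and its "data", one argument or row to a line. move_arm: Moves the arm, as the interface text tells. Its arguments: {"type":"object","properties":{"fingers":{"type":"array","items":{"type":"number"}},"travel":{"type":"array","items":{"type":"array","items":{"type":"number"}}},"dr":{"type":"array","items":{"type":"array","items":{"type":"number"}}}},"required":["fingers","travel","dr"]}

```bash
mkdir -p pics
python3 - <<'E'
from bench import arm
import cv2,numpy as np
s=arm.read_state();print(s)
for n in("scene","top","wrist"):
    m=arm.camera_model(n);print(n,np.round(m["intrinsics"],1).tolist(),m["k1"],np.round(m["pose"],3).tolist())
    cv2.imwrite(f"pics/{n}0.png",arm.get_image(n)[:,:,::-1])
E
```

```text
{'clock': 0.0, 'joints': array([ 1.49757948e+00,  3.85573313e-01,  6.62037278e-03, -5.23007835e-04,
       -1.19396827e+00, -2.58615099e-01]), 'joint_vel': array([-0.00046046, -0.00114732,  0.00147688,  0.00044812, -0.00051542,
       -0.00057459]), 'joint_efforts': array([ 5.75118665e-04, -3.92291415e+01,  1.88398951e+01,  4.18604448e+00,
       -4.66688609e-03,  6.41539621e-08]), 'position': array([203.49743746, 590.72931153, 403.60534291]), 'ee_rot': array([ 9.86250965e-01, -1.65250857e-01, -1.43663632e-04,  1.08037774e-03]), 'contact_force': array([ 0.92582409, -0.58149066, -0.05317539]), 'wrist_torque': array([ 0.06099857, -0.0253393 , -0.03575939]), 'grasp_force': 0.0, 'gripper_width': 85.3615440863471}
scene [[400.6, 0.0, 318.5], [0.0, 400.6, 197.3], [0.0, 0.0, 1.0]] -0.04964325240411736 [[-0.683, -0.516, 0.516, 1071.388], [0.73, -0.462, 0.504, 661.44], [-0.022, 0.721, 0.692, 845.797], [0.0, 0.0, 0.0, 1.0]]
top [[425.7, 0.0, 326.6], [0.0, 425.7, 194.9], [0.0, 0.0, 1.0]] -0.0069435043110588094 [[-0.017, 0.994, -0.108, 303.462], [-1.0, -0.015, 0.019, 76.956], [0.017, 0.109, 0.994, 1525.473], [0.0, 0.0, 0.0, 1.0]]
wrist [[334.2, 0.0, 323.2], [0.0, 334.2, 199.6], [0.0, 0.0, 1.0]] -0.02339551889022015 [[-0.326, 0.895, 0.305, 281.577], [-0.945, -0.309, -0.104, 564.113], [0.001, -0.322, 0.947, 372.695], [0.0, 0.0, 0.0, 1.0]]
```

View pics/top0.png

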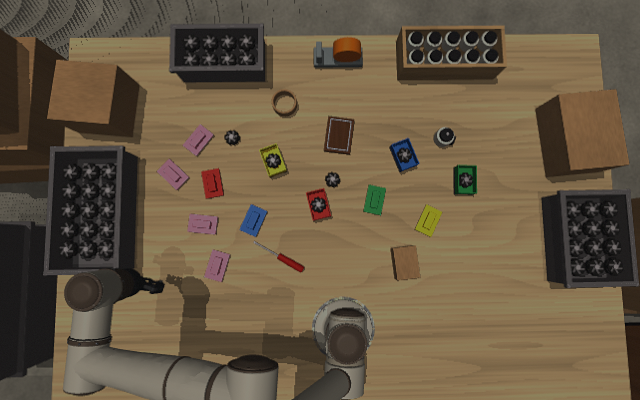

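View pics/scene0.png

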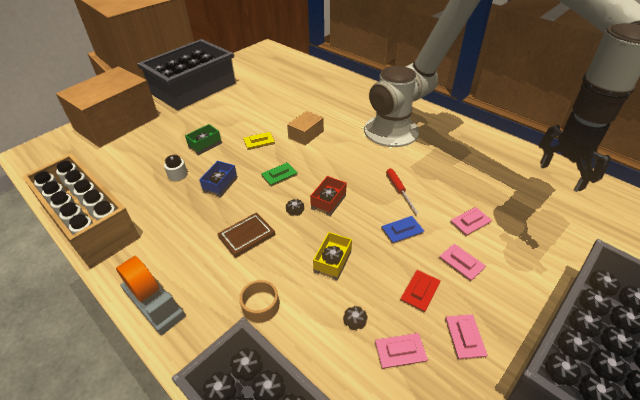

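The top view shows four cases: yellow (274,161), red (319,205), blue (404,155) and green (465,180). The lids are red (212,183), blue (253,220), green (375,200) and yellow (429,220), and the board is at (339,135). The pink look-alikes at (199,140), (173,174), (203,224) and (217,265) are not meant. The loose wheels are at (232,137) and (332,180), and the motor is at (446,136).

```bash
cat > h.py <<'E'
from bench import arm
import cv2, numpy as np
from scipy.spatial.transform import Rotation as R
HSV={'red':[((0,170,60),(6,255,255)),((174,170,60),(180,255,255))],'yellow':[((25,150,60),(34,255,255))],
     'green':[((50,120,30),(80,255,255))],'blue':[((105,150,40),(125,255,255))]}
def view(n):
    m=arm.camera_model(n); return arm.get_image(n),m
def rays(m,uv):
    K=m['intrinsics'];d=np.array([m['k1'],0,0,0,0.])
    p=cv2.undistortPoints(np.float64(uv).reshape(-1,1,2),K,d).reshape(-1,2)
    # model: drawn = p(1+k1 r^2), as OpenCV
    T=m['pose'];v=np.c_[p[:,0],-p[:,1],-np.ones(len(p))]@T[:3,:3].T
    return T[:3,3],v
def at_z(m,uv,z):
    o,v=rays(m,uv); return (o+v*((z-o[2])/v[:,2])[:,None])
def tri(m1,a,m2,b):
    o1,v1=rays(m1,a);o2,v2=rays(m2,b);v1=v1[0];v2=v2[0]
    s=np.linalg.lstsq(np.c_[v1,-v2],o2-o1,rcond=None)[0]
    p,q=o1+s[0]*v1,o2+s[1]*v2; return (p+q)/2,np.linalg.norm(p-q)
def project(m,P):
    T=m['pose'];c=(np.atleast_2d(P)-T[:3,3])@T[:3,:3]; x=np.c_[c[:,0]/-c[:,2],-c[:,1]/-c[:,2]]
    x=x*(1+m['k1']*(x**2).sum(1,keepdims=True)); K=m['intrinsics'];return x*[K[0,0],K[1,1]]+K[:2,2]
def blobs(im,col,amin=60):
    h=cv2.cvtColor(im,cv2.COLOR_RGB2HSV);k=sum(cv2.inRange(h,*r) for r in HSV[col])
    k=cv2.morphologyEx(k,cv2.MORPH_CLOSE,np.ones((3,3)))
    cs=cv2.findContours(k,cv2.RETR_EXTERNAL,cv2.CHAIN_APPROX_NONE)[0]
    return sorted([c.reshape(-1,2) for c in cs if cv2.contourArea(c)>amin],key=lambda c:-cv2.contourArea(c))
def rect(m,c,z):
    (x,y),(w,h),a=cv2.minAreaRect(at_z(m,c,z)[:,:2].astype(np.float32))
    if w<h:w,h,a=h,w,a+90
    return x,y,max(w,h),min(w,h),(np.radians(a)+np.pi/2)%np.pi-np.pi/2
def go(x,y,z,yaw):
    "travel, dr to reach TCP x,y,z pointing down with tool x at yaw (mod pi)"
    s=arm.read_state();A=R.from_quat(s['ee_rot']);p=s['position'];j=s['joints']
    j1=j[0]+np.arctan2(y,x)-np.arctan2(p[1],p[0])
    q=[yaw+k*np.pi for k in(-2,-1,0,1,2)]
    q=[t for t in q if abs(t-j1+np.pi/2)<2.9]
    cur=A.as_matrix()[:,0];cy=np.arctan2(cur[1],cur[0])
    cur6=j[5]
    t=min(q,key=lambda t:abs(t-j1+np.pi/2-cur6))
    B=R.from_matrix(np.c_[[np.cos(t),np.sin(t),0],[np.sin(t),-np.cos(t),0],[0,0,-1]])
    dr=(A.inv()*B).as_rotvec()
    print('travel',np.round(A.inv().apply(np.array([x,y,z])-p),1).tolist(),'dr',np.round(dr,3).tolist(),'deg %.0f'%np.degrees(np.linalg.norm(dr)),'j6->%.2f'%(t-j1+np.pi/2),'R %.0f'%np.hypot(x,y))
E
python3 - <<'E'
from h import *
im,m=view('top');sc,ms=view('scene')
for c in HSV:
    for b in blobs(im,c):
        print(c,cv2.boundingRect(b),'z13',np.round(rect(m,b,13),2),'z54',np.round(rect(m,b,54),2))
    for b in blobs(sc,c):print('   scene',cv2.boundingRect(b),np.round(rect(ms,b,13),2),np.round(rect(ms,b,54),2))
for n,u in(('board',(339,135)),('lw',(332,180)),('sw',(232,137)),('motor',(446,136))):print(n,at_z(m,[u],20)[0].round())
E
```

```text
red (306, 189, 25, 32) z13 [4.3595e+02 7.9240e+01 1.0158e+02 6.5900e+01 2.3000e-01] z54 [4.3236e+02 7.9180e+01 9.8820e+01 6.4110e+01 2.3000e-01]
red (202, 169, 22, 29) z13 [5.1722e+02 4.5673e+02 9.8710e+01 6.3200e+01 1.9000e-01] z54 [5.1142e+02 4.4644e+02 9.6030e+01 6.1480e+01 1.9000e-01]
red (277, 254, 27, 18) z13 [231.84 180.46  98.85  22.34   1.04] z54 [233.79 177.65  96.17  21.74   1.04]
   scene (401, 270, 39, 41) [5.2047e+02 4.5844e+02 9.8730e+01 6.2010e+01 1.8000e-01] [5.4759e+02 4.6843e+02 9.3870e+01 5.8960e+01 1.8000e-01]
   scene (387, 169, 18, 23) [230.51 178.58 105.14  23.25   1.05] [271.91 202.35  99.96  22.1    1.05]
   scene (311, 176, 35, 28) [4.0317e+02 5.2130e+01 1.0622e+02 6.9910e+01 2.3000e-01] [4.3607e+02 8.2120e+01 1.0099e+02 6.6470e+01 2.3000e-01]
yellow (259, 144, 27, 33) z13 [5.9964e+02 2.4081e+02 1.0476e+02 6.7360e+01 3.4000e-01] z54 [5.9161e+02 2.3637e+02 1.0192e+02 6.5540e+01 3.4000e-01]
yellow (415, 205, 27, 32) z13 [ 371.56 -312.79   99.05   63.59   -0.47] z54 [ 369.71 -302.22   96.37   61.86   -0.47]
   scene (313, 232, 39, 36) [5.6956e+02 2.1697e+02 1.
[... 911 characters left out ...]
4 [ 6.0265e+02 -2.2641e+02  9.8820e+01  7.2470e+01  3.6000e-01]
blue (241, 205, 26, 31) z13 [382.46 309.69  95.69  60.81  -0.43] z54 [380.31 303.38  93.1   59.16  -0.43]
   scene (463, 0, 25, 57) [-1.13802e+03 -2.43500e+02  8.86260e+02  8.91000e+01  3.90000e-01] [-1.02925e+03 -1.98950e+02  8.42630e+02  8.47100e+01  3.90000e-01]
   scene (382, 216, 41, 26) [386.31 312.31  95.37  60.91  -0.42] [ 4.2004e+02  3.2950e+02  9.0670e+01  5.7910e+01 -4.2000e-01]
   scene (309, 0, 14, 26) [-7.04160e+02 -1.04677e+03  4.27900e+02  8.22900e+01  7.70000e-01] [-6.1675e+02 -9.6268e+02  4.0683e+02  7.8240e+01  7.7000e-01]
board [685.  -0.  20.]
lw [521.  28.  20.]
sw [682. 385.  20.]
motor [ 676. -389.   20.]
```

Top and scene views agree to about 4 mm at the lid and rim heights. Next I triangulate the heights and plan a hover over the blue lid.

Run:
```python
from h import *
im,m=view('top');sc,ms=view('scene')
# triangulate plate centres / rims: bounding-quad centres
for c,(i,j),n in(('blue',(1,1),'lid'),('red',(1,0),'lid'),('green',(1,1),'lid'),('yellow',(1,1),'lid'),('red',(0,2),'case'),('yellow',(0,0),'case')):
    B=blobs(im,c);S=blobs(sc,c);a=cv2.minAreaRect(B[i].astype(np.float32))[0];b=cv2.minAreaRect(S[j].astype(np.float32))[0]
    M=cv2.moments(B[i]);N=cv2.moments(S[j])
    if n=='lid':a=(M['m10']/M['m00'],M['m01']/M['m00']);b=(N['m10']/N['m00'],N['m01']/N['m00'])
    print(c,n,np.round(tri(m,[a],ms,[b])[0],1),round(tri(m,[a],ms,[b])[1],1))
go(384,311,350,-.43)
```

```text
blue lid [382.7 310.5   7.8] 0.9
red lid [518.2 458.1   6.4] 0.4
green lid [ 449.5 -123.3    7.8] 0.5
yellow lid [ 371.8 -313.8    9.7] 1.1
red case [383.1 160.2 124.8] 183.7
yellow case [592.6 236.7  48.9] 0.5
travel [261.8, 205.8, 54.6] dr [0.001, -0.0, 0.098] deg 6 j6->0.20 R 494
```

Emit:
{"op": "move_arm", "data": {
  "fingers": [60, 60, 60, 60, 60, 60, 60, 60, 60, 60],
  "travel": [
    [262, 206, 55],
    [262, 206, 55],
    [262, 206, 55],
    [262, 206, 55],
    [262, 206, 55],
    [262, 206, 55],
    [262, 206, 55],
    [262, 206, 55],
    [262, 206, 55],
    [262, 206, 55]
  ],
  "dr": [
    [0, 0, 0.1],
    [0, 0, 0.1],
    [0, 0, 0.1],
    [0, 0, 0.1],
    [0, 0, 0.1],
    [0, 0, 0.1],
    [0, 0, 0.1],
    [0, 0, 0.1],
    [0, 0, 0.1],
    [0, 0, 0.1]
  ]
}}

```text
clock: 1.35
position: [384.1, 311.5, 350.1]
ee_rot: [0.977, -0.214, 0.0, -0.0]
contact_force: [0.2, -0.4, -1.0]
gripper_width: 60.2
grasp_force: 0.0
```

```bash
cat >> h.py <<'E'
def look(col,z,near,save=None):
    im,m=view('wrist')
    if save: cv2.imwrite(f'pics/{save}.png',im[:,:,::-1])
    out=[]
    for b in blobs(im,col,1500):
        x,y,w,h,a=rect(m,b,z)
        if np.hypot(x-near[0],y-near[1])<120: out.append((x,y,a));print(col,'xy %.1f %.1f size %.1f %.1f yaw %.3f'%(x,y,w,h,a),cv2.boundingRect(b))
    return out
E
python3 - <<'E'
from h import *
print(arm.read_state()['position'],arm.read_state()['clock'])
look('blue',13,(384,311),'w1'); look('blue',10,(384,311))
E
```

```text
[384.07684113 311.47299648 350.08396325] 1.35
blue xy 382.2 311.9 size 97.1 61.9 yaw -0.430 (291, 128, 68, 100)
blue xy 381.6 312.1 size 98.9 62.4 yaw -0.428 (291, 127, 68, 101)
```

View pics/w1.png

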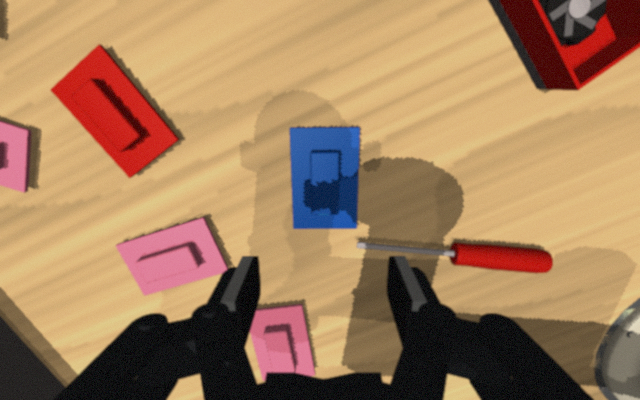

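Close view: the blue lid with its rib is centred at (325,177). The red lid (115,110) and pink look-alikes at (172,255) and (283,340) are clearly different. I'll pick up the blue lid.

Run:
```python
from h import *
go(382,312,190,-.43)
```

```text
travel [-1.7, 0.7, 160.0] dr [-0.001, -0.0, -0.0] deg 0 j6->0.13 R 493
```

Emit:
{"op": "move_arm", "data": {
  "fingers": [60, 60, 60, 60, 60, 60, 0, 0, 0, 0],
  "travel": [
    [-2, 1, 40],
    [-2, 1, 80],
    [-2, 1, 120],
    [-2, 1, 145],
    [-2, 1, 160],
    [-2, 1, 160],
    [-2, 1, 160],
    [-2, 1, 160],
    [-2, 1, 160],
    [-2, 1, 160]
  ],
  "dr": [
    [0, 0, 0],
    [0, 0, 0],
    [0, 0, 0],
    [0, 0, 0],
    [0, 0, 0],
    [0, 0, 0],
    [0, 0, 0],
    [0, 0, 0],
    [0, 0, 0],
    [0, 0, 0]
  ]
}}

```text
clock: 2.45
position: [382.1, 311.4, 191.2]
ee_rot: [0.977, -0.214, 0.001, -0.002]
contact_force: [-1.4, 1.0, 5.8]
gripper_width: 23.9
grasp_force: 60.3
```

Emit:
{"op": "move_arm", "data": {
  "fingers": [0, 0, 0, 0, 0, 0],
  "travel": [
    [0, 0, 0],
    [0, 0, 0],
    [0, 0, -20],
    [0, 0, -60],
    [0, 0, -100],
    [0, 0, -160]
  ],
  "dr": [
    [0, 0, 0],
    [0, 0, 0],
    [0, 0, 0],
    [0, 0, 0],
    [0, 0, 0],
    [0, 0, 0]
  ]
}}

```text
clock: 3.05
position: [381.4, 309.9, 340.4]
ee_rot: [0.977, -0.215, -0.001, 0.001]
contact_force: [0.6, 1.4, -1.6]
gripper_width: 24.0
grasp_force: 59.5
```

Run:
```python
from h import *
s=arm.read_state();print(s['position'],s['gripper_width'],s['grasp_force'],s['contact_force'])
im,m=view('top')
for b in blobs(im,'blue'):print(np.round(rect(m,b,54),2))
go(603,-227,350,.36)
```

```text
[381.38914903 309.85992562 340.40432023] 24.018537455036736 59.51275706291199 [ 0.58377596  1.40434532 -1.58810133]
[ 6.0265e+02 -2.2641e+02  9.8820e+01  7.2470e+01  3.6000e-01]
[423.45 301.62  67.86  38.99   0.51]
[354.68 334.59  53.34  36.98   1.14]
travel [424.2, 398.4, -3.5] dr [-0.014, 0.015, 2.352] deg 135 j6->-1.18 R 644
```

```bash
sed -i 's/t=min(q,key=.*/t=min(q,key=lambda t:abs((t-cy+np.pi)%(2*np.pi)-np.pi))/' h.py
python3 - <<'E'
from h import *
go(603,-227,350,.36)
E
```

```text
travel [424.2, 398.4, -3.5] dr [-0.012, -0.011, -0.789] deg 45 j6->1.96 R 644
```

Run:
```python
from h import *
go(519,-259,380,.36)
```

```text
travel [361.3, 462.0, -34.8] dr [-0.012, -0.011, -0.789] deg 45 j6->2.06 R 580
```

Emit:
{"op": "move_arm", "data": {
  "fingers": [0, 0, 0, 0, 0, 0, 0, 0, 0, 0],
  "travel": [
    [30, 38, -20],
    [60, 77, -35],
    [90, 115, -35],
    [120, 154, -35],
    [150, 192, -35],
    [180, 231, -35],
    [211, 270, -35],
    [241, 308, -35],
    [271, 346, -35],
    [301, 385, -35]
  ],
  "dr": [
    [0, 0, -0.08],
    [0, 0, -0.16],
    [0, 0, -0.24],
    [0, 0, -0.32],
    [0, 0, -0.4],
    [0, 0, -0.48],
    [0, 0, -0.56],
    [0, 0, -0.64],
    [0, 0, -0.72],
    [0, 0, -0.79]
  ]
}}

```text
clock: 4.1
position: [493.9, -167.0, 374.9]
ee_rot: [0.984, 0.18, 0.0, -0.0]
contact_force: [2.4, 0.8, -1.0]
gripper_width: 24.3
grasp_force: 59.5
```

Run:
```python
from h import *
s=arm.read_state();print(s['position'],s['gripper_width'])
go(519,-259,380,.36)
```

```text
[ 493.91890143 -167.00834252  374.85303588] 24.283896592215896
travel [-9.0, 94.9, -5.1] dr [0.0, -0.001, 0.001] deg 0 j6->2.08 R 580
```

Emit:
{"op": "move_arm", "data": {
  "fingers": [0, 0, 0, 0],
  "travel": [
    [-4, 45, -5],
    [-9, 95, -5],
    [-9, 95, -5],
    [-9, 95, -5]
  ],
  "dr": [
    [0, 0, 0],
    [0, 0, 0],
    [0, 0, 0],
    [0, 0, 0]
  ]
}}

```text
clock: 4.5
position: [518.6, -258.3, 378.8]
ee_rot: [0.984, 0.177, -0.001, -0.0]
contact_force: [0.8, -0.1, -0.9]
gripper_width: 24.0
grasp_force: 59.6
```

Run:
```python
from h import *
s=arm.read_state();print(s['position'])
look('blue',54,(603,-227),'w2')
```

```text
[ 518.63130901 -258.2517828   378.82590666]
blue xy 605.5 -228.7 size 97.3 63.4 yaw 0.355 (288, 9, 81, 126)
```

View pics/w2.png

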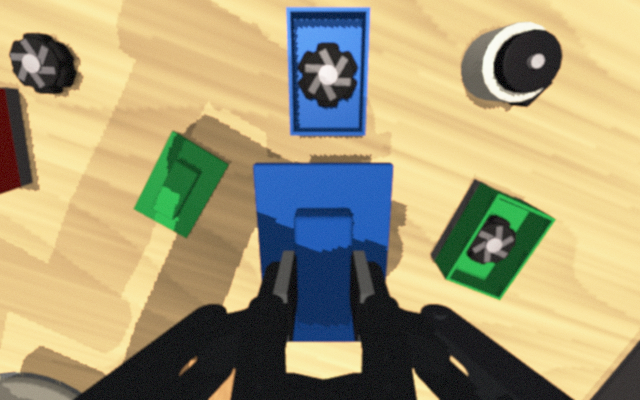

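```bash
cat >> h.py <<'E'
def held(col,drop=177,save=None):
    "held lid centre (tool x,y) and skew from its front edge corners; plate top 'drop' below TCP"
    im,m=view('wrist');s=arm.read_state();A=R.from_quat(s['ee_rot']);p=s['position']
    B=[b for b in blobs(im,col,1500) if b[:,1].max()>200]
    P=[A.inv().apply(at_z(m,b,p[2]-drop)-p) for b in B]
    P=min(P,key=lambda q:np.hypot(*(q[:,:2].mean(0)-[20,0])))
    xf=np.percentile(P[:,0],99);e=P[P[:,0]>xf-25]
    f=P[(P[:,0]>xf-6)];f=f[np.abs(f[:,1]-np.median(f[:,1]))<26]
    k=np.polyfit(f[:,1],f[:,0],1)
    c=(e[:,1].min()+e[:,1].max())/2
    print('held front %.1f -> cx %.1f cy %.1f width %.1f skew %.3f'%(np.polyval(k,c),np.polyval(k,c)-50,c,np.ptp(e[:,1]),-k[0]))
E
python3 - <<'E'
from h import *
held('blue')
E
```

```text
held front 49.8 -> cx -0.2 cy -0.3 width 61.9 skew 0.000
```

Run:
```python
from h import *
go(605.5,-228.7,260,.355);go(605.5,-228.7,237,.355)
```

```text
travel [91.2, 4.5, 119.4] dr [-0.001, 0.0, 0.003] deg 0 j6->2.01 R 647
travel [91.2, 4.5, 142.4] dr [-0.001, 0.0, 0.003] deg 0 j6->2.01 R 647
```

Emit:
{"op": "move_arm", "data": {
  "fingers": [0, 0, 0, 0, 0, 0, 0, 0, 0, 0],
  "travel": [
    [45, 4, 0],
    [91, 4, 0],
    [91, 4, 40],
    [91, 4, 80],
    [91, 4, 110],
    [91, 4, 120],
    [91, 4, 130],
    [91, 4, 137],
    [91, 4, 142],
    [91, 4, 142]
  ],
  "dr": [
    [0, 0, 0],
    [0, 0, 0],
    [0, 0, 0],
    [0, 0, 0],
    [0, 0, 0],
    [0, 0, 0],
    [0, 0, 0],
    [0, 0, 0],
    [0, 0, 0],
    [0, 0, 0]
  ]
}}

```text
clock: 5.6
position: [605.7, -228.9, 238.1]
ee_rot: [0.984, 0.178, 0.0, 0.0]
contact_force: [-0.2, 0.1, 0.2]
gripper_width: 24.3
grasp_force: 59.6
```

Emit:
{"op": "move_arm", "data": {
  "fingers": [0],
  "travel": [
    [0, 0, 0]
  ],
  "dr": [
    [0, 0, 0]
  ]
}}

```text
clock: 5.7
position: [605.9, -229.0, 238.6]
ee_rot: [0.984, 0.178, 0.001, 0.0]
contact_force: [0.2, -0.5, -0.0]
gripper_width: 23.9
grasp_force: 59.6
```

Run:
```python
from h import *
s=arm.read_state();print(s['position'],s['contact_force'],s['wrist_torque'],s['gripper_width'])
```

```text
[ 605.9097615  -229.02964017  238.64748485] [ 0.2236703  -0.47232262 -0.0324482 ] [-0.00795455 -0.01563756 -0.0002817 ] 23.915834698537008
```

Emit:
{"op": "move_arm", "data": {
  "fingers": [0, 0, 60, 60, 60, 60, 60, 60],
  "travel": [
    [0, 0, 2],
    [0, 0, 3],
    [0, 0, 3],
    [0, 0, 3],
    [0, 0, 3],
    [0, 0, -20],
    [0, 0, -60],
    [0, 0, -110]
  ],
  "dr": [
    [0, 0, 0],
    [0, 0, 0],
    [0, 0, 0],
    [0, 0, 0],
    [0, 0, 0],
    [0, 0, 0],
    [0, 0, 0],
    [0, 0, 0]
  ]
}}

```text
clock: 6.5
position: [605.2, -228.8, 346.4]
ee_rot: [0.984, 0.178, -0.003, -0.001]
contact_force: [1.2, -0.4, -0.2]
gripper_width: 60.0
grasp_force: 0.0
```

Run:
```python
from h import *
s=arm.read_state();print(s['position'],s['contact_force'])
look('blue',59,(605,-229),'w3')
go(449.3,-122.5,350,-.23)
```

```text
[ 605.22951482 -228.839173    346.4321792 ] [ 1.2470586  -0.3891923  -0.19589311]
blue xy 608.6 -227.6 size 102.1 63.0 yaw 0.363 (285, 124, 82, 123)
travel [-110.2, -156.1, 5.9] dr [0.007, -0.014, 0.59] deg 34 j6->1.36 R 466
```

View pics/w3.png

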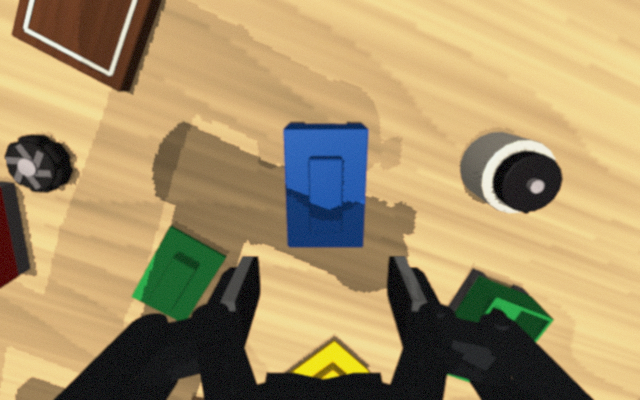

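The blue lid sits flat on its case at (326,185). Next is the green lid.

Emit:
{"op": "move_arm", "data": {
  "fingers": [60, 60, 60, 60, 60, 60, 60, 60],
  "travel": [
    [-27, -39, 6],
    [-55, -78, 6],
    [-82, -117, 6],
    [-110, -156, 6],
    [-110, -156, 6],
    [-110, -156, 6],
    [-110, -156, 6],
    [-110, -156, 6]
  ],
  "dr": [
    [0, 0, 0.1],
    [0, 0, 0.2],
    [0, 0, 0.3],
    [0, 0, 0.4],
    [0, 0, 0.5],
    [0, 0, 0.59],
    [0, 0, 0.59],
    [0, 0, 0.59]
  ]
}}

```text
clock: 7.35
position: [448.1, -121.4, 341.7]
ee_rot: [0.993, -0.115, 0.0, -0.0]
contact_force: [-0.3, 0.0, 0.5]
gripper_width: 59.9
grasp_force: 0.0
```

Run:
```python
from h import *
s=arm.read_state();print(s['position'])
for x,y,a in look('green',13,(449,-122)): go(x,y,190,a)
```

```text
[ 448.0757375  -121.37838887  341.70161101]
green xy 449.4 -121.3 size 98.2 62.8 yaw -0.226 (288, 125, 72, 104)
travel [1.2, -0.4, 151.6] dr [-0.0, -0.0, -0.004] deg 0 j6->1.26 R 465
```

Emit:
{"op": "move_arm", "data": {
  "fingers": [60, 60, 60, 60, 60, 60, 0, 0, 0, 0],
  "travel": [
    [1, 0, 40],
    [1, 0, 80],
    [1, 0, 115],
    [1, 0, 140],
    [1, 0, 152],
    [1, 0, 152],
    [1, 0, 152],
    [1, 0, 152],
    [1, 0, 152],
    [1, 0, 152]
  ],
  "dr": [
    [0, 0, 0],
    [0, 0, 0],
    [0, 0, 0],
    [0, 0, 0],
    [0, 0, 0],
    [0, 0, 0],
    [0, 0, 0],
    [0, 0, 0],
    [0, 0, 0],
    [0, 0, 0]
  ]
}}

```text
clock: 8.4
position: [449.4, -121.6, 190.9]
ee_rot: [0.993, -0.115, 0.001, -0.0]
contact_force: [-0.1, 0.1, 3.9]
gripper_width: 24.1
grasp_force: 59.6
```

Run:
```python
from h import *
s=arm.read_state();print(s['gripper_width'])
go(422,-436,380,-.05)
```

```text
24.115517057153735
travel [45.9, 312.2, -189.1] dr [-0.0, -0.003, -0.181] deg 10 j6->1.97 R 607
```

Emit:
{"op": "move_arm", "data": {
  "fingers": [0, 0, 0, 0, 0, 0, 0, 0, 0, 0],
  "travel": [
    [0, 0, -30],
    [0, 0, -80],
    [0, 20, -130],
    [0, 60, -160],
    [10, 105, -189],
    [20, 155, -189],
    [30, 205, -189],
    [40, 255, -189],
    [46, 295, -189],
    [46, 312, -189]
  ],
  "dr": [
    [0, 0, 0],
    [0, 0, 0],
    [0, 0, -0.03],
    [0, 0, -0.06],
    [0, 0, -0.09],
    [0, 0, -0.12],
    [0, 0, -0.15],
    [0, 0, -0.18],
    [0, 0, -0.18],
    [0, 0, -0.18]
  ]
}}

```text
clock: 9.4
position: [421.2, -439.4, 378.0]
ee_rot: [1.0, -0.028, -0.0, 0.0]
contact_force: [0.1, -0.3, -1.3]
gripper_width: 24.3
grasp_force: 59.3
```

Emit:
{"op": "move_arm", "data": {
  "fingers": [0, 0, 0],
  "travel": [
    [0, 0, 0],
    [0, 0, 0],
    [0, 0, 0]
  ],
  "dr": [
    [0, 0, 0],
    [0, 0, 0],
    [0, 0, 0]
  ]
}}

```text
clock: 9.7
position: [422.1, -434.5, 378.9]
ee_rot: [1.0, -0.025, 0.0, -0.0]
contact_force: [0.0, -0.4, -1.5]
gripper_width: 23.8
grasp_force: 59.3
```

Run:
```python
from h import *
s=arm.read_state();print(s['position'])
held('green')
for x,y,a in look('green',54,(512,-440)): go(x,y,238,a)
```

```text
[ 422.14620931 -434.51812049  378.92272024]
held front 49.1 -> cx -0.9 cy -0.5 width 62.3 skew 0.000
green xy 512.9 -444.2 size 98.8 65.4 yaw -0.042 (290, 9, 82, 128)
travel [90.8, 5.2, 141.3] dr [0.0, -0.001, -0.007] deg 0 j6->1.98 R 679
```

Emit:
{"op": "move_arm", "data": {
  "fingers": [0, 0, 0, 0, 0, 0, 0, 0, 0, 0],
  "travel": [
    [45, 5, 0],
    [91, 5, 0],
    [91, 5, 40],
    [91, 5, 80],
    [91, 5, 110],
    [91, 5, 120],
    [91, 5, 130],
    [91, 5, 137],
    [91, 5, 142],
    [91, 5, 144]
  ],
  "dr": [
    [0, 0, 0],
    [0, 0, 0],
    [0, 0, 0],
    [0, 0, 0],
    [0, 0, 0],
    [0, 0, 0],
    [0, 0, 0],
    [0, 0, 0],
    [0, 0, 0],
    [0, 0, 0]
  ]
}}

```text
clock: 10.8
position: [513.1, -445.6, 237.0]
ee_rot: [1.0, -0.026, 0.001, 0.001]
contact_force: [-2.5, 4.2, 10.4]
gripper_width: 24.2
grasp_force: 60.5
```

Emit:
{"op": "move_arm", "data": {
  "fingers": [0, 0],
  "travel": [
    [0, 0, 0],
    [0, 0, 0]
  ],
  "dr": [
    [0, 0, 0],
    [0, 0, 0]
  ]
}}

```text
clock: 11.0
position: [513.0, -445.6, 237.0]
ee_rot: [1.0, -0.026, 0.001, 0.001]
contact_force: [-1.3, 2.6, 6.1]
gripper_width: 23.9
grasp_force: 60.0
```

Emit:
{"op": "move_arm", "data": {
  "fingers": [60, 60, 60, 60, 60, 60, 60],
  "travel": [
    [0, 0, 0],
    [0, 0, 0],
    [0, 0, 0],
    [0, 0, -20],
    [0, 0, -60],
    [0, 0, -105],
    [0, 0, -105]
  ],
  "dr": [
    [0, 0, 0],
    [0, 0, 0],
    [0, 0, 0],
    [0, 0, 0],
    [0, 0, 0],
    [0, 0, 0],
    [0, 0, 0]
  ]
}}

```text
clock: 11.7
position: [513.9, -446.7, 347.8]
ee_rot: [1.0, -0.025, 0.006, 0.004]
contact_force: [-0.0, -0.3, 0.1]
gripper_width: 59.7
grasp_force: 0.0
```

Run:
```python
from h import *
s=arm.read_state();print(s['position'])
look('green',59,(513,-444),'w4')
go(372.5,-312.5,345,-.47)
```

```text
[ 513.91164448 -446.66820311  347.81412913]
green xy 515.4 -444.9 size 103.8 64.8 yaw -0.034 (276, 131, 84, 123)
travel [-147.4, -126.1, -2.6] dr [0.003, -0.008, 0.418] deg 24 j6->1.56 R 486
```

View pics/w4.png

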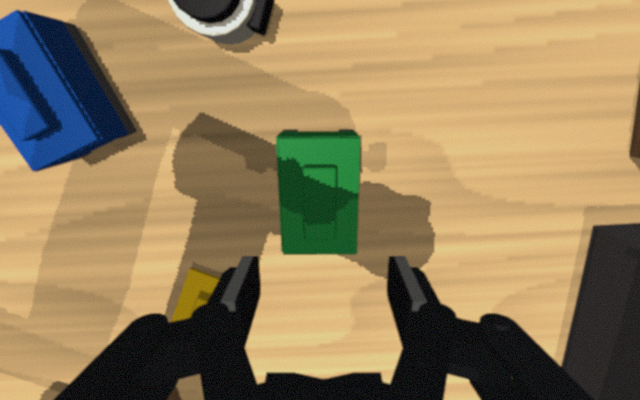

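The green lid is seated at (319,192). Next is the yellow lid.

Emit:
{"op": "move_arm", "data": {
  "fingers": [60, 60, 60, 60, 60, 60, 60],
  "travel": [
    [-37, -31, 0],
    [-74, -63, 0],
    [-110, -95, 0],
    [-147, -126, 0],
    [-147, -126, 0],
    [-147, -126, 0],
    [-147, -126, 0]
  ],
  "dr": [
    [0, 0, 0.1],
    [0, 0, 0.2],
    [0, 0, 0.3],
    [0, 0, 0.42],
    [0, 0, 0.42],
    [0, 0, 0.42],
    [0, 0, 0.42]
  ]
}}

```text
clock: 12.45
position: [373.2, -312.5, 339.7]
ee_rot: [0.972, -0.233, 0.0, 0.0]
contact_force: [-0.2, -0.1, 0.1]
gripper_width: 59.9
grasp_force: 0.0
```

Run:
```python
from h import *
s=arm.read_state();print(s['position'])
for x,y,a in look('yellow',13,(372,-312)): go(x,y,190,a)
```

```text
[ 373.21404767 -312.52495002  339.69068797]
yellow xy 394.3 -323.8 size 63.7 47.6 yaw 1.117 (289, 128, 72, 54)
travel [23.5, 0.4, 149.6] dr [-0.0, -0.0, 1.553] deg 89 j6->-0.10 R 510
```

```bash
sed -i 's/((25,150,60)/((20,190,40)/' h.py
python3 - <<'E'
from h import *
for x,y,a in look('yellow',13,(372,-312),'w5'): go(x,y,190,a)
E
```

```text
yellow xy 371.5 -312.1 size 98.2 63.2 yaw -0.469 (289, 129, 71, 104)
travel [-2.0, 0.3, 149.4] dr [-0.0, -0.0, -0.003] deg 0 j6->1.47 R 485
```

Emit:
{"op": "move_arm", "data": {
  "fingers": [60, 60, 60, 60, 60, 60, 0, 0, 0, 0],
  "travel": [
    [-2, 0, 40],
    [-2, 0, 80],
    [-2, 0, 115],
    [-2, 0, 140],
    [-2, 0, 149],
    [-2, 0, 149],
    [-2, 0, 149],
    [-2, 0, 149],
    [-2, 0, 149],
    [-2, 0, 149]
  ],
  "dr": [
    [0, 0, 0],
    [0, 0, 0],
    [0, 0, 0],
    [0, 0, 0],
    [0, 0, 0],
    [0, 0, 0],
    [0, 0, 0],
    [0, 0, 0],
    [0, 0, 0],
    [0, 0, 0]
  ]
}}

```text
clock: 13.55
position: [371.2, -311.4, 192.4]
ee_rot: [0.972, -0.233, 0.002, 0.0]
contact_force: [-0.9, 0.8, 6.4]
gripper_width: 24.1
grasp_force: 59.5
```

Run:
```python
from h import *
s=arm.read_state();print(s['gripper_width'])
go(508,207,380,.34)
```

```text
24.084494917718125
travel [-112.8, -524.0, -188.0] dr [0.001, -0.003, -0.811] deg 46 j6->1.19 R 549
```

Emit:
{"op": "move_arm", "data": {
  "fingers": [0, 0, 0, 0, 0, 0, 0, 0, 0],
  "travel": [
    [0, 0, -30],
    [0, 0, -75],
    [0, 0, -120],
    [-5, -25, -160],
    [-15, -70, -180],
    [-25, -115, -188],
    [-35, -160, -188],
    [-45, -205, -188],
    [-50, -235, -188]
  ],
  "dr": [
    [0, 0, 0],
    [0, 0, 0],
    [0, 0, 0],
    [0, 0, 0],
    [0, 0, 0],
    [0, 0, 0],
    [0, 0, 0],
    [0, 0, 0],
    [0, 0, 0]
  ]
}}

```text
clock: 14.45
position: [432.5, -76.8, 379.5]
ee_rot: [0.973, -0.233, 0.001, -0.001]
contact_force: [0.7, 0.1, -0.1]
gripper_width: 24.0
grasp_force: 59.3
```

Emit:
{"op": "move_arm", "data": {
  "fingers": [0, 0, 0, 0, 0, 0, 0, 0, 0, 0],
  "travel": [
    [-10, -48, 0],
    [-20, -96, 0],
    [-30, -144, 0],
    [-40, -192, 0],
    [-50, -240, 0],
    [-58, -270, 0],
    [-63, -289, 0],
    [-63, -289, 0],
    [-63, -289, 0],
    [-63, -289, 0]
  ],
  "dr": [
    [0, 0, -0.12],
    [0, 0, -0.24],
    [0, 0, -0.36],
    [0, 0, -0.48],
    [0, 0, -0.6],
    [0, 0, -0.72],
    [0, 0, -0.81],
    [0, 0, -0.81],
    [0, 0, -0.81],
    [0, 0, -0.81]
  ]
}}

```text
clock: 15.45
position: [507.7, 206.0, 378.8]
ee_rot: [0.986, 0.167, -0.0, -0.0]
contact_force: [0.8, -0.4, -0.5]
gripper_width: 23.7
grasp_force: 59.3
```

Run:
```python
from h import *
s=arm.read_state();print(s['position'])
held('yellow')
for x,y,a in look('yellow',54,(593,237),'w6'): go(x,y,238,a)
```

```text
[507.67128971 205.99967411 378.84154422]
held front 50.7 -> cx 0.7 cy -0.8 width 62.0 skew -0.001
yellow xy 591.5 238.8 size 98.5 64.4 yaw 0.337 (281, 11, 79, 127)
travel [89.8, -3.4, 141.0] dr [-0.0, -0.0, -0.0] deg 0 j6->1.23 R 638
```

Emit:
{"op": "move_arm", "data": {
  "fingers": [0, 0, 0, 0, 0, 0, 0, 0, 0, 0],
  "travel": [
    [45, -3, 0],
    [89, -3, 0],
    [89, -3, 40],
    [89, -3, 80],
    [89, -3, 110],
    [89, -3, 120],
    [89, -3, 130],
    [89, -3, 137],
    [89, -3, 141],
    [89, -3, 142]
  ],
  "dr": [
    [0, 0, 0],
    [0, 0, 0],
    [0, 0, 0],
    [0, 0, 0],
    [0, 0, 0],
    [0, 0, 0],
    [0, 0, 0],
    [0, 0, 0],
    [0, 0, 0],
    [0, 0, 0]
  ]
}}

```text
clock: 16.55
position: [591.4, 239.5, 238.4]
ee_rot: [0.986, 0.169, 0.001, -0.0]
contact_force: [-1.5, -0.8, 6.1]
gripper_width: 24.0
grasp_force: 60.1
```

Emit:
{"op": "move_arm", "data": {
  "fingers": [0, 0],
  "travel": [
    [0, 0, 0],
    [0, 0, 0]
  ],
  "dr": [
    [0, 0, 0],
    [0, 0, 0]
  ]
}}

```text
clock: 16.75
position: [591.4, 239.5, 238.4]
ee_rot: [0.986, 0.168, 0.001, -0.0]
contact_force: [-1.3, -1.3, 5.4]
gripper_width: 23.7
grasp_force: 60.0
```

Emit:
{"op": "move_arm", "data": {
  "fingers": [60, 60, 60, 60, 60, 60, 60],
  "travel": [
    [0, 0, 0],
    [0, 0, 0],
    [0, 0, 0],
    [0, 0, -20],
    [0, 0, -60],
    [0, 0, -105],
    [0, 0, -105]
  ],
  "dr": [
    [0, 0, 0],
    [0, 0, 0],
    [0, 0, 0],
    [0, 0, 0],
    [0, 0, 0],
    [0, 0, 0],
    [0, 0, 0]
  ]
}}

```text
clock: 17.45
position: [592.6, 240.1, 349.2]
ee_rot: [0.986, 0.169, 0.007, -0.002]
contact_force: [0.2, 0.8, 1.0]
gripper_width: 60.0
grasp_force: 0.0
```

Run:
```python
from h import *
s=arm.read_state();print(s['position'])
look('yellow',59,(591,239),'w7')
im,m=view('top')
for b in blobs(im,'red'):print(np.round(rect(m,b,13),2))
go(518.5,457.5,345,.185)
```

```text
[592.62361789 240.11019652 349.24980591]
yellow xy 594.6 240.5 size 103.2 64.9 yaw 0.341 (284, 132, 83, 122)
[4.3553e+02 7.9150e+01 1.0071e+02 6.5900e+01 2.3000e-01]
travel [3.9, -229.8, -1.7] dr [-0.002, -0.003, 0.153] deg 9 j6->0.78 R 691
```

View pics/w7.png

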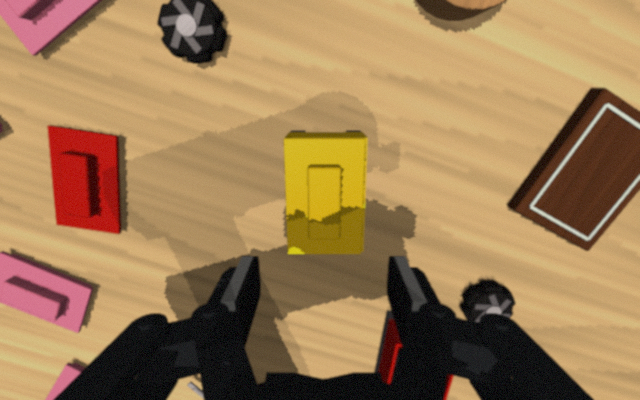

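The yellow lid is seated at (326,193), and the red lid is at (87,178). Next is the red lid.

Emit:
{"op": "move_arm", "data": {
  "fingers": [60, 60, 60, 60, 60, 60, 60, 60],
  "travel": [
    [1, -46, 0],
    [2, -92, 0],
    [3, -138, 0],
    [4, -184, 0],
    [4, -230, 0],
    [4, -230, 0],
    [4, -230, 0],
    [4, -230, 0]
  ],
  "dr": [
    [0, 0, 0.05],
    [0, 0, 0.1],
    [0, 0, 0.15],
    [0, 0, 0.15],
    [0, 0, 0.15],
    [0, 0, 0.15],
    [0, 0, 0.15],
    [0, 0, 0.15]
  ]
}}

```text
clock: 18.35
position: [518.7, 456.8, 340.3]
ee_rot: [0.996, 0.094, -0.001, 0.001]
contact_force: [0.7, -0.2, -0.4]
gripper_width: 60.1
grasp_force: 0.0
```

Run:
```python
from h import *
s=arm.read_state();print(s['position'])
for x,y,a in look('red',13,(518,457),'w8'): go(x,y,190,a)
```

```text
[518.65944072 456.80459685 340.29911052]
red xy 517.5 458.7 size 98.1 63.0 yaw 0.185 (286, 127, 72, 104)
travel [-0.7, -2.7, 150.8] dr [0.001, 0.001, 0.002] deg 0 j6->0.80 R 692
```

Emit:
{"op": "move_arm", "data": {
  "fingers": [60, 60, 60, 60, 60, 60, 0, 0, 0, 0],
  "travel": [
    [-1, -3, 40],
    [-1, -3, 80],
    [-1, -3, 115],
    [-1, -3, 140],
    [-1, -3, 150],
    [-1, -3, 150],
    [-1, -3, 150],
    [-1, -3, 150],
    [-1, -3, 150],
    [-1, -3, 150]
  ],
  "dr": [
    [0, 0, 0],
    [0, 0, 0],
    [0, 0, 0],
    [0, 0, 0],
    [0, 0, 0],
    [0, 0, 0],
    [0, 0, 0],
    [0, 0, 0],
    [0, 0, 0],
    [0, 0, 0]
  ]
}}

```text
clock: 19.4
position: [517.4, 460.9, 194.2]
ee_rot: [0.996, 0.094, 0.001, -0.001]
contact_force: [-0.2, -1.3, 5.2]
gripper_width: 23.4
grasp_force: 59.7
```

Run:
```python
from h import *
s=arm.read_state();print(s['gripper_width'])
go(386,197,375,.23)
```

```text
23.39754805271708
travel [-178.0, 234.1, -181.8] dr [-0.002, -0.003, -0.041] deg 2 j6->1.10 R 433
```

Emit:
{"op": "move_arm", "data": {
  "fingers": [0, 0, 0, 0, 0, 0, 0, 0, 0, 0],
  "travel": [
    [0, 0, -30],
    [0, 0, -75],
    [-10, 15, -120],
    [-30, 40, -160],
    [-55, 75, -182],
    [-85, 110, -182],
    [-112, 148, -182],
    [-140, 184, -182],
    [-165, 217, -182],
    [-178, 234, -182]
  ],
  "dr": [
    [0, 0, 0],
    [0, 0, 0],
    [0, 0, 0],
    [0, 0, -0.04],
    [0, 0, -0.04],
    [0, 0, -0.04],
    [0, 0, -0.04],
    [0, 0, -0.04],
    [0, 0, -0.04],
    [0, 0, -0.04]
  ]
}}

```text
clock: 20.4
position: [383.8, 194.2, 373.9]
ee_rot: [0.994, 0.113, -0.0, -0.0]
contact_force: [0.4, 0.8, -0.6]
gripper_width: 23.8
grasp_force: 59.1
```

Emit:
{"op": "move_arm", "data": {
  "fingers": [0, 0, 0],
  "travel": [
    [0, 0, 0],
    [0, 0, 0],
    [0, 0, 0]
  ],
  "dr": [
    [0, 0, 0],
    [0, 0, 0],
    [0, 0, 0]
  ]
}}

```text
clock: 20.7
position: [386.3, 198.0, 374.0]
ee_rot: [0.993, 0.114, 0.0, -0.0]
contact_force: [-0.3, -0.8, -0.5]
gripper_width: 23.3
grasp_force: 59.1
```

Run:
```python
from h import *
s=arm.read_state();print(s['position'])
held('red',180,'w9')
for x,y,a in look('red',54,(434,80),'w9'): go(x,y,241,a)
```

```text
[386.34764264 197.99118728 373.99089917]
held front 48.7 -> cx -1.3 cy -0.5 width 62.5 skew -0.000
red xy 432.3 86.5 size 99.7 76.0 yaw 0.231 (414, 104, 97, 112)
travel [19.5, 119.1, 132.6] dr [-0.0, -0.0, -0.002] deg 0 j6->1.23 R 441
```

View pics/w9.png

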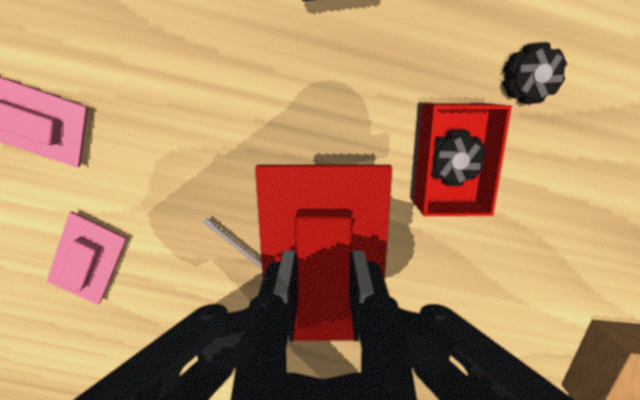

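The red case is at the right, (461,160), with its left outer wall visible. I take the rim from the far edge, which puts the centre about 5.5 mm further in tool y. That agrees with the top and scene views.

Emit:
{"op": "move_arm", "data": {
  "fingers": [0, 0, 0, 0, 0, 0, 0, 0, 0, 0],
  "travel": [
    [10, 45, 0],
    [20, 90, 0],
    [21, 125, 0],
    [21, 125, 40],
    [21, 125, 80],
    [21, 125, 110],
    [21, 125, 120],
    [21, 125, 126],
    [21, 125, 130],
    [21, 125, 133]
  ],
  "dr": [
    [0, 0, 0],
    [0, 0, 0],
    [0, 0, 0],
    [0, 0, 0],
    [0, 0, 0],
    [0, 0, 0],
    [0, 0, 0],
    [0, 0, 0],
    [0, 0, 0],
    [0, 0, 0]
  ]
}}

```text
clock: 21.8
position: [438.1, 81.5, 247.0]
ee_rot: [0.993, 0.117, 0.005, 0.0]
contact_force: [-4.9, -7.6, 49.2]
gripper_width: 23.6
grasp_force: 66.1
```

Emit:
{"op": "move_arm", "data": {
  "fingers": [0, 0, 0],
  "travel": [
    [0, 0, 1],
    [0, 0, 3],
    [0, 0, 3]
  ],
  "dr": [
    [0, 0, 0],
    [0, 0, 0],
    [0, 0, 0]
  ]
}}

```text
clock: 22.1
position: [439.8, 81.8, 246.3]
ee_rot: [0.993, 0.117, 0.009, -0.0]
contact_force: [-1.7, -8.5, 42.2]
gripper_width: 23.8
grasp_force: 67.3
```

Contact came about 7 mm too high, so the plug is resting on the rim. I'll back off and look again.

Emit:
{"op": "move_arm", "data": {
  "fingers": [0, 0, 0, 0, 0, 0, 0],
  "travel": [
    [0, 0, -30],
    [0, 0, -70],
    [0, 0, -110],
    [-40, 0, -135],
    [-80, 0, -135],
    [-80, 0, -135],
    [-80, 0, -135]
  ],
  "dr": [
    [0, 0, 0],
    [0, 0, 0],
    [0, 0, 0],
    [0, 0, 0],
    [0, 0, 0],
    [0, 0, 0],
    [0, 0, 0]
  ]
}}

```text
clock: 22.8
position: [356.4, 62.2, 374.6]
ee_rot: [0.993, 0.115, 0.002, -0.001]
contact_force: [0.7, 0.5, -1.7]
gripper_width: 23.5
grasp_force: 62.4
```

Run:
```python
from h import *
s=arm.read_state();print(s['position'],s['ee_rot'])
held('red',180)
for x,y,a in look('red',54,(434,80),'w10'): go(x,y,241,a)
```

```text
[356.38094817  62.18411858 374.60728341] [ 0.99340702  0.11460958  0.00245175 -0.00106132]
held front 80.7 -> cx 30.7 cy -8.3 width 34.0 skew 0.000
```

View pics/w10.png

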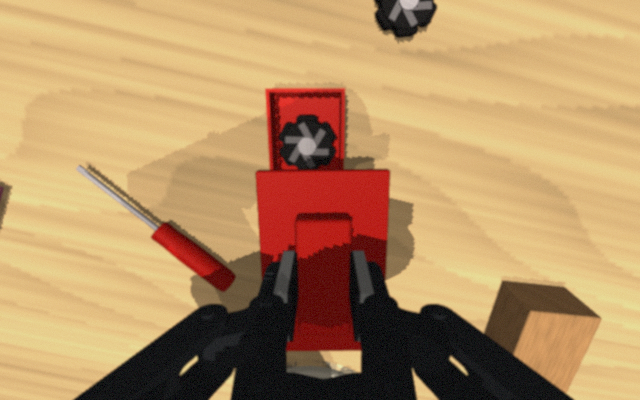

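Run:
```python
from h import *
im,m=view('wrist');s=arm.read_state();A=R.from_quat(s['ee_rot']);p=s['position']
f=lambda uv,z:np.round(A.inv().apply(at_z(m,uv,z)-p),1)
print('case',f([(265.5,88.5),(346,88.5),(268,160),(346,160)],54))
print('lid',f([(257,170),(390,170)],p[2]-180),f([(257,170),(390,170)],p[2]-176))
```

```text
case [[ 81.3 -48.4 319.5]
 [ 81.3  17.8 319.5]
 [ 21.6 -49.4 319.4]
 [ 21.6  19.1 319.4]]
lid [[ 46.4 -31.2 180.1]
 [ 46.4  29.9 180.1]] [[ 47.3 -30.4 176.1]
 [ 47.4  29.1 176.1]]
```

The red case has been shifted about 50 mm towards the base, probably a knock. I measured it and the lid again in the tool frame, so I move by (35, -15).

Emit:
{"op": "move_arm", "data": {
  "fingers": [0, 0, 0, 0, 0, 0, 0, 0, 0],
  "travel": [
    [20, -8, 0],
    [35, -15, 0],
    [35, -15, 40],
    [35, -15, 80],
    [35, -15, 100],
    [35, -15, 110],
    [35, -15, 118],
    [35, -15, 124],
    [35, -15, 124]
  ],
  "dr": [
    [0, 0, 0],
    [0, 0, 0],
    [0, 0, 0],
    [0, 0, 0],
    [0, 0, 0],
    [0, 0, 0],
    [0, 0, 0],
    [0, 0, 0],
    [0, 0, 0]
  ]
}}

```text
clock: 23.85
position: [387.7, 84.8, 248.1]
ee_rot: [0.994, 0.114, -0.001, 0.0]
contact_force: [-0.2, -0.4, -0.8]
gripper_width: 23.5
grasp_force: 62.4
```

Emit:
{"op": "move_arm", "data": {
  "fingers": [0, 0, 0, 0],
  "travel": [
    [0, 0, 3],
    [0, 0, 6],
    [0, 0, 9],
    [0, 0, 9]
  ],
  "dr": [
    [0, 0, 0],
    [0, 0, 0],
    [0, 0, 0],
    [0, 0, 0]
  ]
}}

```text
clock: 24.25
position: [387.7, 84.9, 240.5]
ee_rot: [0.993, 0.114, 0.001, -0.0]
contact_force: [-3.1, 0.7, 8.4]
gripper_width: 24.0
grasp_force: 63.4
```

Emit:
{"op": "move_arm", "data": {
  "fingers": [0, 60, 60, 60, 60, 60, 60, 60],
  "travel": [
    [0, 0, 1],
    [0, 0, 0],
    [0, 0, 0],
    [0, 0, 0],
    [0, 0, -20],
    [0, 0, -60],
    [0, 0, -105],
    [0, 0, -105]
  ],
  "dr": [
    [0, 0, 0],
    [0, 0, 0],
    [0, 0, 0],
    [0, 0, 0],
    [0, 0, 0],
    [0, 0, 0],
    [0, 0, 0],
    [0, 0, 0]
  ]
}}

```text
clock: 25.05
position: [389.0, 85.5, 350.1]
ee_rot: [0.993, 0.115, 0.006, -0.002]
contact_force: [0.5, -0.2, -0.5]
gripper_width: 60.2
grasp_force: 0.0
```

Run:
```python
from h import *
s=arm.read_state();print(s['position'])
look('red',59,(388,85),'w11')
# board hover
go(685,0,330,0.1)
```

```text
[388.97884973  85.47499635 350.08356575]
red xy 387.8 86.2 size 105.0 64.0 yaw 0.232 (283, 134, 82, 123)
travel [270.0, 150.1, 18.9] dr [-0.003, -0.007, 0.128] deg 7 j6->1.26 R 685
```

View pics/w11.png

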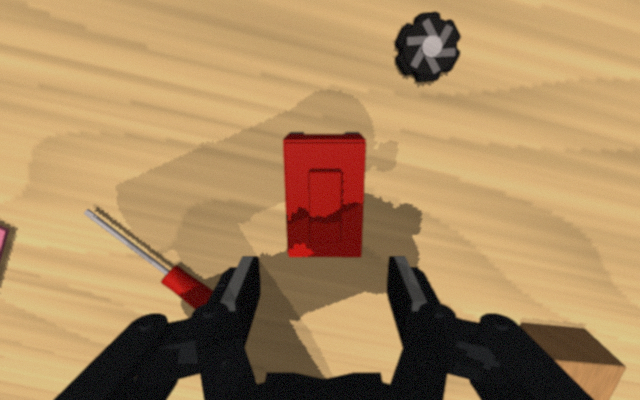

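The red lid is seated at (325,195). Next I measure the board.

Emit:
{"op": "move_arm", "data": {
  "fingers": [85, 85, 85, 85, 85, 85, 85, 85, 85, 85],
  "travel": [
    [40, 22, 0],
    [80, 45, 0],
    [120, 67, 0],
    [160, 89, 0],
    [200, 111, 0],
    [240, 134, 0],
    [270, 150, 0],
    [270, 150, 0],
    [270, 150, 0],
    [270, 150, 0]
  ],
  "dr": [
    [0, 0, 0.05],
    [0, 0, 0.13],
    [0, 0, 0.13],
    [0, 0, 0.13],
    [0, 0, 0.13],
    [0, 0, 0.13],
    [0, 0, 0.13],
    [0, 0, 0.13],
    [0, 0, 0.13],
    [0, 0, 0.13]
  ]
}}

```text
clock: 26.1
position: [683.5, -0.2, 343.6]
ee_rot: [0.999, 0.049, -0.001, 0.0]
contact_force: [-0.9, -0.9, 0.5]
gripper_width: 85.1
grasp_force: 0.0
```

```bash
cat >> h.py <<'E'
def board():
    im,m=view('wrist');h=cv2.cvtColor(im,cv2.COLOR_RGB2HSV)
    k=cv2.inRange(h,(0,0,90),(180,60,255));k=cv2.morphologyEx(k,cv2.MORPH_CLOSE,np.ones((3,3)))
    cs=cv2.findContours(k,cv2.RETR_EXTERNAL,cv2.CHAIN_APPROX_NONE)[0]
    for c in cs:
        r=rect(m,c.reshape(-1,2),18)
        if r[2]>60:print('outline',np.round(r,3),cv2.boundingRect(c))
E
python3 - <<'E'
from h import *
s=arm.read_state();print(s['position'],s['gripper_width'])
board();im,m=view('wrist');cv2.imwrite('pics/w12.png',im[:,:,::-1])
E
```

```text
[ 6.83466874e+02 -1.92060566e-01  3.43597431e+02] 85.05998535086627
outline [ 6.18759e+02 -2.90741e+02  7.31000e+01  4.48700e+00  4.41000e-01] (596, 239, 6, 60)
outline [ 6.86580e+02  1.96800e+00  1.13273e+02  7.88660e+01 -1.51000e-01] (268, 106, 113, 134)
```

View pics/w12.png

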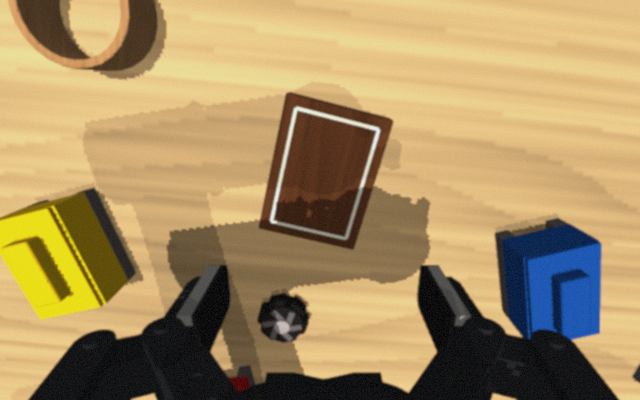

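The board outline is centred at about (325,173) px, which is (686.6, 2.0) with yaw -0.151. Its size reads 113x79 including the line width, which fits. Red goes first.

Run:
```python
from h import *
go(386,85.5,345,.232)
```

```text
travel [-287.5, -114.4, 0.0] dr [-0.0, 0.0, -0.133] deg 8 j6->1.35 R 395
```

Emit:
{"op": "move_arm", "data": {
  "fingers": [85, 85, 85, 85, 85, 85, 85, 85, 85, 85],
  "travel": [
    [-43, -17, 0],
    [-86, -34, 0],
    [-129, -51, 0],
    [-172, -68, 0],
    [-215, -86, 0],
    [-258, -103, 0],
    [-287, -114, 0],
    [-287, -114, 0],
    [-287, -114, 0],
    [-287, -114, 0]
  ],
  "dr": [
    [0, 0, -0.06],
    [0, 0, -0.13],
    [0, 0, -0.13],
    [0, 0, -0.13],
    [0, 0, -0.13],
    [0, 0, -0.13],
    [0, 0, -0.13],
    [0, 0, -0.13],
    [0, 0, -0.13],
    [0, 0, -0.13]
  ]
}}

```text
clock: 27.2
position: [387.8, 85.1, 345.3]
ee_rot: [0.993, 0.114, 0.001, -0.0]
contact_force: [-0.1, 0.4, 0.7]
gripper_width: 85.0
grasp_force: 0.0
```

Run:
```python
from h import *
print(arm.read_state()['position'])
look('red',59,(386,85))
go(386,85.5,184,.232)
```

```text
[387.81731821  85.0538226  345.26351134]
red xy 387.6 86.2 size 105.2 64.5 yaw 0.229 (281, 129, 84, 126)
travel [-2.1, -0.9, 161.0] dr [-0.0, -0.001, -0.004] deg 0 j6->1.17 R 395
```

Emit:
{"op": "move_arm", "data": {
  "fingers": [85, 85, 85, 85, 85, 85, 0, 0, 0, 0],
  "travel": [
    [-1, -1, 40],
    [-1, -1, 80],
    [-1, -1, 115],
    [-1, -1, 145],
    [-1, -1, 161],
    [-1, -1, 161],
    [-1, -1, 161],
    [-1, -1, 161],
    [-1, -1, 161],
    [-1, -1, 161]
  ],
  "dr": [
    [0, 0, 0],
    [0, 0, 0],
    [0, 0, 0],
    [0, 0, 0],
    [0, 0, 0],
    [0, 0, 0],
    [0, 0, 0],
    [0, 0, 0],
    [0, 0, 0],
    [0, 0, 0]
  ]
}}

```text
clock: 28.25
position: [386.6, 85.8, 184.4]
ee_rot: [0.993, 0.114, 0.001, -0.0]
contact_force: [0.9, -0.1, -0.8]
gripper_width: 65.4
grasp_force: 67.7
```

Emit:
{"op": "move_arm", "data": {
  "fingers": [0, 0, 0, 0, 0],
  "travel": [
    [0, 0, 0],
    [0, 0, -20],
    [0, 0, -60],
    [0, 0, -100],
    [0, 0, -100]
  ],
  "dr": [
    [0, 0, 0],
    [0, 0, 0],
    [0, 0, 0],
    [0, 0, 0],
    [0, 0, 0]
  ]
}}

```text
clock: 28.75
position: [387.5, 86.5, 288.2]
ee_rot: [0.993, 0.114, 0.005, -0.003]
contact_force: [1.4, 1.1, -5.0]
gripper_width: 65.4
grasp_force: 77.1
```

Run:
```python
from h import *
s=arm.read_state();print(s['position'],s['gripper_width'])
go(686.6,2,285,-.151)
im,m=view('wrist');cv2.imwrite('pics/w13.png',im[:,:,::-1])
```

```text
[387.48475924  86.47730183 288.21705489] 65.42470472025143
travel [272.0, 150.3, 5.7] dr [-0.006, -0.011, 0.38] deg 22 j6->1.00 R 687
```

View pics/w13.png

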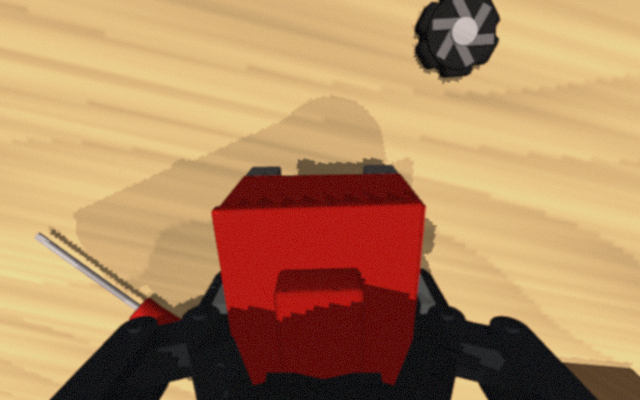

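The red case is held squarely (front edge near row 208, lid flat). I'll carry it to the board.

Emit:
{"op": "move_arm", "data": {
  "fingers": [0, 0, 0, 0, 0, 0, 0, 0, 0, 0],
  "travel": [
    [35, 20, 0],
    [70, 40, 0],
    [110, 61, 0],
    [150, 83, 0],
    [190, 105, 0],
    [230, 127, 0],
    [260, 144, 0],
    [272, 150, 0],
    [272, 150, 0],
    [272, 150, 0]
  ],
  "dr": [
    [0, 0, 0.06],
    [0, 0, 0.12],
    [0, 0, 0.18],
    [0, 0, 0.24],
    [0, 0, 0.3],
    [0, 0, 0.36],
    [0, 0, 0.38],
    [0, 0, 0.38],
    [0, 0, 0.38],
    [0, 0, 0.38]
  ]
}}

```text
clock: 29.8
position: [684.2, 1.0, 280.1]
ee_rot: [0.997, -0.076, -0.003, 0.0]
contact_force: [-4.7, 1.4, -5.6]
gripper_width: 65.4
grasp_force: 78.6
```

Run:
```python
from h import *
s=arm.read_state();print(s['position'])
go(686.6,2,203,-.151)
```

```text
[684.22636111   0.95488641 280.13650982]
travel [2.7, -1.5, 77.1] dr [0.001, 0.006, -0.002] deg 0 j6->1.18 R 687
```

Emit:
{"op": "move_arm", "data": {
  "fingers": [0, 0, 0, 0, 0, 0, 0],
  "travel": [
    [2, -1, 25],
    [2, -1, 50],
    [2, -1, 65],
    [2, -1, 72],
    [2, -1, 76],
    [2, -1, 78],
    [2, -1, 78]
  ],
  "dr": [
    [0, 0.005, 0],
    [0, 0.005, 0],
    [0, 0.005, 0],
    [0, 0.005, 0],
    [0, 0.005, 0],
    [0, 0.005, 0],
    [0, 0.005, 0]
  ]
}}

```text
clock: 30.5
position: [687.9, 2.0, 209.8]
ee_rot: [0.997, -0.075, 0.004, 0.001]
contact_force: [-2.0, -0.2, 7.2]
gripper_width: 65.6
grasp_force: 83.2
```

Run:
```python
from h import *
s=arm.read_state();print(s['position'],s['contact_force'])
go(686.6,2,203,-.151)
```

```text
[687.87854862   2.02028601 209.81760486] [-1.97883507 -0.18888472  7.24553911]
travel [-1.3, 0.2, 6.8] dr [0.001, -0.008, 0.001] deg 0 j6->1.18 R 687
```

Emit:
{"op": "move_arm", "data": {
  "fingers": [0, 0, 0, 0],
  "travel": [
    [0, 0, 2],
    [0, 0, 4],
    [0, 0, 6],
    [0, 0, 6]
  ],
  "dr": [
    [0, 0, 0],
    [0, 0, 0],
    [0, 0, 0],
    [0, 0, 0]
  ]
}}

```text
clock: 30.9
position: [689.8, 1.9, 205.8]
ee_rot: [0.997, -0.074, 0.008, 0.0]
contact_force: [1.3, -1.8, 9.9]
gripper_width: 65.2
grasp_force: 83.4
```

Emit:
{"op": "move_arm", "data": {
  "fingers": [0, 85, 85, 85, 85, 85, 85, 85, 85, 85],
  "travel": [
    [-1, 0, 4],
    [-1, 0, 4],
    [-1, 0, 4],
    [-1, 0, 4],
    [-1, 0, 4],
    [-1, 0, -20],
    [-1, 0, -60],
    [-1, 0, -100],
    [-1, 0, -140],
    [-1, 0, -140]
  ],
  "dr": [
    [0, 0, 0],
    [0, 0, 0],
    [0, 0, 0],
    [0, 0, 0],
    [0, 0, 0],
    [0, 0, 0],
    [0, 0, 0],
    [0, 0, 0],
    [0, 0, 0],
    [0, 0, 0]
  ]
}}

```text
clock: 31.9
position: [687.1, 2.1, 347.4]
ee_rot: [0.997, -0.075, 0.009, -0.001]
contact_force: [-0.5, 0.3, 0.9]
gripper_width: 85.0
grasp_force: 0.0
```

Run:
```python
from h import *
s=arm.read_state();print(s['position'],s['ee_rot'],s['contact_force'])
look('red',77,(686,2),'w14')
sc,ms=view('scene');p=project(ms,[686.6,2,60])[0].astype(int);print(p)
cv2.imwrite('pics/s14.png',cv2.resize(sc[p[1]-75:p[1]+75,p[0]-100:p[0]+100,::-1],None,fx=2,fy=2))
w=cv2.imread('pics/w14.png');s=cv2.imread('pics/s14.png')
cv2.imwrite('pics/c14.png',np.hstack([cv2.resize(w,(400,250)),cv2.resize(s,(400,250))]))
```

```text
[687.05144458   2.09041753 347.42321931] [ 9.97125436e-01 -7.51971504e-02  9.26108288e-03 -6.97302309e-04] [-0.50198405  0.32785076  0.94219007]
red xy 688.3 3.0 size 106.6 66.7 yaw -0.148 (278, 135, 92, 134)
[243 221]
```

View pics/c14.png

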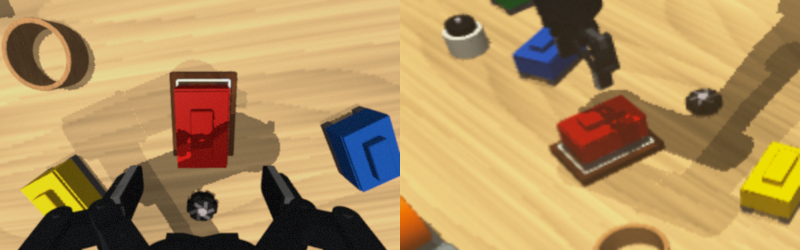

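The red case sits square inside the white outline in both views, the wrist crop (200,120) and the scene crop (603,130). Yellow is next.

Run:
```python
from h import *
go(592,240,345,.338)
```

```text
travel [-128.5, -221.0, -4.8] dr [0.001, -0.007, -0.49] deg 28 j6->1.29 R 639
```

Emit:
{"op": "move_arm", "data": {
  "fingers": [85, 85, 85, 85, 85, 85, 85, 85, 85],
  "travel": [
    [-21, -37, -20],
    [-43, -74, -20],
    [-65, -111, -20],
    [-86, -148, -10],
    [-107, -184, 0],
    [-128, -221, 2],
    [-128, -221, 2],
    [-128, -221, 2],
    [-128, -221, 2]
  ],
  "dr": [
    [0, 0, -0.1],
    [0, 0, -0.2],
    [0, 0, -0.3],
    [0, 0, -0.4],
    [0, 0, -0.49],
    [0, 0, -0.49],
    [0, 0, -0.49],
    [0, 0, -0.49],
    [0, 0, -0.49]
  ]
}}

```text
clock: 32.9
position: [592.7, 239.1, 336.0]
ee_rot: [0.986, 0.168, 0.001, 0.001]
contact_force: [0.4, -1.2, -0.3]
gripper_width: 84.9
grasp_force: 0.0
```

Run:
```python
from h import *
print(arm.read_state()['position'])
look('yellow',59,(592,240)); look('yellow',59,(592,240))
go(592,240,184,.338)
```

```text
[592.73432332 239.14294373 335.97423221]
yellow xy 594.4 240.4 size 104.0 65.0 yaw 0.339 (279, 129, 87, 129)
yellow xy 594.5 240.5 size 104.0 64.7 yaw 0.344 (278, 129, 88, 129)
travel [-1.1, -2.1, 152.6] dr [0.003, -0.004, -0.002] deg 0 j6->1.27 R 639
```

Emit:
{"op": "move_arm", "data": {
  "fingers": [85, 85, 85, 85, 85, 85, 0, 0, 0, 0],
  "travel": [
    [-1, -2, 40],
    [-1, -2, 80],
    [-1, -2, 115],
    [-1, -2, 140],
    [-1, -2, 152],
    [-1, -2, 152],
    [-1, -2, 152],
    [-1, -2, 152],
    [-1, -2, 152],
    [-1, -2, 152]
  ],
  "dr": [
    [0, 0, 0],
    [0, 0, 0],
    [0, 0, 0],
    [0, 0, 0],
    [0, 0, 0],
    [0, 0, 0],
    [0, 0, 0],
    [0, 0, 0],
    [0, 0, 0],
    [0, 0, 0]
  ]
}}

```text
clock: 34.0
position: [592.6, 241.4, 187.3]
ee_rot: [0.986, 0.169, 0.004, 0.0]
contact_force: [1.3, -2.2, 6.2]
gripper_width: 65.3
grasp_force: 69.9
```

Emit:
{"op": "move_arm", "data": {
  "fingers": [0, 0, 0, 0, 0, 0, 0, 0, 0, 0],
  "travel": [
    [0, 0, 0],
    [0, 0, -5],
    [0, 0, -15],
    [0, 0, -30],
    [0, 0, -50],
    [0, 0, -75],
    [0, 0, -100],
    [0, 0, -120],
    [0, 0, -130],
    [0, 0, -130]
  ],
  "dr": [
    [0, 0, 0],
    [0, 0, 0],
    [0, 0, 0],
    [0, 0, 0],
    [0, 0, 0],
    [0, 0, 0],
    [0, 0, 0],
    [0, 0, 0],
    [0, 0, 0],
    [0, 0, 0]
  ]
}}

```text
clock: 35.0
position: [591.1, 241.6, 317.1]
ee_rot: [0.986, 0.168, 0.004, -0.0]
contact_force: [0.4, -0.2, -5.6]
gripper_width: 65.3
grasp_force: 68.9
```

```bash
cat >> h.py <<'E'
def heldcase(col,drop=125):
    "held closed case: plate top front-edge in tool x (should be ~50) via widest row"
    im,m=view('wrist');s=arm.read_state();A=R.from_quat(s['ee_rot']);p=s['position']
    B=max(blobs(im,col,1500),key=lambda b:b[:,1].max())
    w=[(np.ptp(B[B[:,1]==r][:,0]),r,B[B[:,1]==r][:,0].min(),B[B[:,1]==r][:,0].max()) for r in range(B[:,1].min(),260) if (B[:,1]==r).any()]
    q=max(w);q0=w[0]
    print('widest row',q,'top row',q0,'tool',np.round(A.inv().apply(at_z(m,[(q[2],q[1]),(q[3],q[1])],p[2]-drop)-p),1).tolist(),
      'low edge',np.round(A.inv().apply(at_z(m,[(320,q0[1])],p[2]-drop-43)-p),1).tolist())
E
python3 - <<'E'
from h import *
s=arm.read_state();print(s['position'],s['gripper_width'],s['grasp_force'])
heldcase('yellow')
go(686.8,2.5,320,-.15)
E
```

```text
[591.11716556 241.56352175 317.10200381] 65.3002457668039 68.90450382717047
widest row (np.int32(200), 208, np.int32(222), np.int32(422)) top row (np.int32(139), 173, np.int32(255), np.int32(394)) tool [[48.3, -31.9, 125.2], [48.3, 29.5, 125.3]] low edge [[48.5, -2.2, 168.2]]
travel [11.4, 257.2, -4.2] dr [0.0, -0.005, 0.488] deg 28 j6->1.16 R 687
```

Emit:
{"op": "move_arm", "data": {
  "fingers": [0, 0, 0, 0, 0, 0, 0, 0, 0, 0],
  "travel": [
    [2, 35, -5],
    [3, 70, -5],
    [5, 108, -5],
    [7, 148, -5],
    [9, 188, -5],
    [11, 225, -5],
    [12, 250, -5],
    [13, 257, -5],
    [13, 257, -5],
    [13, 257, -5]
  ],
  "dr": [
    [0, 0, 0.07],
    [0, 0, 0.14],
    [0, 0, 0.21],
    [0, 0, 0.28],
    [0, 0, 0.35],
    [0, 0, 0.42],
    [0, 0, 0.49],
    [0, 0, 0.49],
    [0, 0, 0.49],
    [0, 0, 0.49]
  ]
}}

```text
clock: 36.05
position: [688.2, 3.9, 319.4]
ee_rot: [0.997, -0.076, 0.001, 0.0]
contact_force: [-0.0, 0.3, -5.1]
gripper_width: 64.8
grasp_force: 69.4
```

Run:
```python
from h import *
s=arm.read_state();print(s['position'],s['contact_force'])
go(688,2.5,265,-.15)
```

```text
[688.22296891   3.86175665 319.37976413] [-0.04672151  0.27970943 -5.09657374]
travel [-0.2, 1.4, 54.4] dr [0.0, -0.003, -0.001] deg 0 j6->1.18 R 688
```

Emit:
{"op": "move_arm", "data": {
  "fingers": [0, 0, 0, 0, 0, 0, 0],
  "travel": [
    [0, 1, 20],
    [0, 1, 35],
    [0, 1, 45],
    [0, 1, 50],
    [0, 1, 53],
    [0, 1, 54],
    [0, 1, 54]
  ],
  "dr": [
    [0, 0, 0],
    [0, 0, 0],
    [0, 0, 0],
    [0, 0, 0],
    [0, 0, 0],
    [0, 0, 0],
    [0, 0, 0]
  ]
}}

```text
clock: 36.75
position: [688.9, 2.3, 267.2]
ee_rot: [0.997, -0.076, 0.003, 0.0]
contact_force: [0.2, 0.1, -6.6]
gripper_width: 64.9
grasp_force: 69.4
```

Emit:
{"op": "move_arm", "data": {
  "fingers": [0, 0],
  "travel": [
    [0, 0, 1],
    [0, 0, 1]
  ],
  "dr": [
    [0, 0, 0],
    [0, 0, 0]
  ]
}}

```text
clock: 36.95
position: [688.8, 2.2, 266.1]
ee_rot: [0.997, -0.076, 0.003, 0.0]
contact_force: [-0.4, 0.0, -4.5]
gripper_width: 65.5
grasp_force: 69.4
```

Emit:
{"op": "move_arm", "data": {
  "fingers": [0, 0, 0, 0],
  "travel": [
    [0, 0, 1],
    [0, 0, 2],
    [0, 0, 3],
    [0, 0, 3]
  ],
  "dr": [
    [0, 0, 0],
    [0, 0, 0],
    [0, 0, 0],
    [0, 0, 0]
  ]
}}

```text
clock: 37.35
position: [688.8, 2.2, 264.3]
ee_rot: [0.997, -0.076, 0.003, 0.0]
contact_force: [-3.7, 1.2, 4.3]
gripper_width: 65.2
grasp_force: 70.3
```

Seated at 264.3, as expected. I release and go up.

Emit:
{"op": "move_arm", "data": {
  "fingers": [85, 85, 85, 85, 85, 85, 85, 85],
  "travel": [
    [0, 0, 0],
    [0, 0, 0],
    [0, 0, 0],
    [0, 0, -10],
    [0, 0, -40],
    [0, 0, -80],
    [0, 0, -120],
    [0, 0, -120]
  ],
  "dr": [
    [0, 0, 0],
    [0, 0, 0],
    [0, 0, 0],
    [0, 0, 0],
    [0, 0, 0],
    [0, 0, 0],
    [0, 0, 0],
    [0, 0, 0]
  ]
}}

```text
clock: 38.15
position: [689.3, 2.1, 391.7]
ee_rot: [0.997, -0.075, 0.01, -0.001]
contact_force: [0.4, -0.1, 1.4]
gripper_width: 84.9
grasp_force: 0.0
```

Run:
```python
from h import *
s=arm.read_state();print(s['position'])
look('yellow',136,(687,2),'w15')
im,m=view('top')
for b in blobs(im,'blue'):print(np.round(rect(m,b,59),2))
for b in blobs(im,'green'):print('g',np.round(rect(m,b,59),2))
go(605,-228.5,345,.357)
```

```text
[689.27981942   2.1138993  391.70301373]
yellow xy 690.4 2.6 size 104.7 63.8 yaw -0.153 (278, 140, 94, 138)
[ 6.0226e+02 -2.2533e+02  9.8610e+01  7.2210e+01  3.7000e-01]
g [ 5.1136e+02 -4.3867e+02  1.0063e+02  7.4300e+01 -5.0000e-02]
travel [-47.6, 240.8, 39.1] dr [0.001, -0.009, -0.509] deg 29 j6->2.05 R 647
```

Emit:
{"op": "move_arm", "data": {
  "fingers": [85, 85, 85, 85, 85, 85, 85, 85, 85, 85],
  "travel": [
    [-8, 40, 0],
    [-16, 80, 0],
    [-24, 120, 0],
    [-32, 160, 5],
    [-40, 200, 20],
    [-48, 241, 39],
    [-48, 241, 45],
    [-48, 241, 45],
    [-48, 241, 45],
    [-48, 241, 45]
  ],
  "dr": [
    [0, 0, -0.1],
    [0, 0, -0.2],
    [0, 0, -0.3],
    [0, 0, -0.4],
    [0, 0, -0.51],
    [0, 0, -0.51],
    [0, 0, -0.51],
    [0, 0, -0.51],
    [0, 0, -0.51],
    [0, 0, -0.51]
  ]
}}

```text
clock: 39.25
position: [605.2, -227.6, 338.0]
ee_rot: [0.984, 0.179, 0.003, 0.001]
contact_force: [0.0, -0.1, 0.9]
gripper_width: 84.7
grasp_force: 0.0
```

Run:
```python
from h import *
print(arm.read_state()['position'])
r=look('blue',59,(605,-228))
x,y,a=r[0]
go(x-2.7*np.cos(a),y-2.7*np.sin(a),184,a)
```

```text
[ 605.20738142 -227.5840194   337.99912793]
blue xy 608.9 -227.3 size 102.2 62.7 yaw 0.357 (283, 129, 85, 126)
travel [0.0, 0.6, 154.1] dr [0.003, -0.005, 0.003] deg 0 j6->2.04 R 648
```

Emit:
{"op": "move_arm", "data": {
  "fingers": [85, 85, 85, 85, 85, 85, 0, 0, 0, 0],
  "travel": [
    [1, 0, 40],
    [1, 0, 80],
    [1, 0, 115],
    [1, 0, 142],
    [1, 0, 154],
    [1, 0, 154],
    [1, 0, 154],
    [1, 0, 154],
    [1, 0, 154],
    [1, 0, 154]
  ],
  "dr": [
    [0, 0, 0],
    [0, 0, 0],
    [0, 0, 0],
    [0, 0, 0],
    [0, 0, 0],
    [0, 0, 0],
    [0, 0, 0],
    [0, 0, 0],
    [0, 0, 0],
    [0, 0, 0]
  ]
}}

```text
clock: 40.3
position: [607.1, -228.4, 185.8]
ee_rot: [0.984, 0.178, 0.004, 0.002]
contact_force: [0.0, 2.7, 6.2]
gripper_width: 64.9
grasp_force: 68.6
```

Emit:
{"op": "move_arm", "data": {
  "fingers": [0, 0, 0, 0, 0, 0, 0, 0, 0, 0],
  "travel": [
    [0, 0, 0],
    [0, 0, -5],
    [0, 0, -15],
    [0, 0, -30],
    [0, 0, -55],
    [0, 0, -85],
    [0, 0, -120],
    [0, 0, -155],
    [0, 0, -190],
    [0, 0, -190]
  ],
  "dr": [
    [0, 0, 0],
    [0, 0, 0],
    [0, 0, 0],
    [0, 0, 0],
    [0, 0, 0],
    [0, 0, 0],
    [0, 0, 0],
    [0, 0, 0],
    [0, 0, 0],
    [0, 0, 0]
  ]
}}

```text
clock: 41.3
position: [605.9, -228.8, 381.2]
ee_rot: [0.984, 0.179, 0.008, 0.004]
contact_force: [1.4, 0.2, -2.7]
gripper_width: 65.5
grasp_force: 68.3
```

Run:
```python
from h import *
s=arm.read_state();print(s['position'],s['gripper_width'],s['grasp_force'])
heldcase('blue')
go(687,2.5,378,-.15)
```

```text
[ 605.86653737 -228.83008433  381.20282828] 65.53288959749347 68.26457412913442
widest row (np.int32(202), 222, np.int32(224), np.int32(426)) top row (np.int32(0), 174, np.int32(278), np.int32(278)) tool [[43.1, -31.1, 125.3], [42.9, 33.3, 125.7]] low edge [[47.9, -0.8, 168.5]]
travel [157.6, -187.7, 0.0] dr [0.003, -0.012, 0.508] deg 29 j6->1.17 R 687
```

Emit:
{"op": "move_arm", "data": {
  "fingers": [0, 0, 0, 0, 0, 0, 0, 0, 0, 0],
  "travel": [
    [22, -26, 0],
    [45, -53, 0],
    [70, -83, 0],
    [95, -113, 0],
    [118, -140, 0],
    [140, -166, 0],
    [155, -183, 0],
    [159, -188, 0],
    [159, -188, 0],
    [159, -188, 0]
  ],
  "dr": [
    [0, 0, 0.07],
    [0, 0, 0.14],
    [0, 0, 0.21],
    [0, 0, 0.28],
    [0, 0, 0.35],
    [0, 0, 0.42],
    [0, 0, 0.49],
    [0, 0, 0.51],
    [0, 0, 0.51],
    [0, 0, 0.51]
  ]
}}

```text
clock: 42.35
position: [687.8, 2.8, 372.6]
ee_rot: [0.997, -0.076, 0.001, 0.001]
contact_force: [0.3, -1.1, -3.8]
gripper_width: 65.8
grasp_force: 68.2
```

Run:
```python
from h import *
s=arm.read_state();print(s['position'],s['contact_force'])
go(688,2.5,324,-.15)
```

```text
[687.78723553   2.77196012 372.62656524] [ 0.31170988 -1.07182822 -3.80576047]
travel [0.1, 0.2, 48.6] dr [0.001, -0.003, -0.002] deg 0 j6->1.18 R 688
```

Emit:
{"op": "move_arm", "data": {
  "fingers": [0, 0, 0, 0, 0, 0, 0, 0],
  "travel": [
    [0, 0, 15],
    [0, 0, 30],
    [0, 0, 40],
    [0, 0, 45],
    [0, 0, 48],
    [0, 0, 49],
    [0, 0, 49],
    [0, 0, 49]
  ],
  "dr": [
    [0, 0, 0],
    [0, 0, 0],
    [0, 0, 0],
    [0, 0, 0],
    [0, 0, 0],
    [0, 0, 0],
    [0, 0, 0],
    [0, 0, 0]
  ]
}}

```text
clock: 43.15
position: [688.6, 3.5, 325.4]
ee_rot: [0.997, -0.076, 0.003, 0.0]
contact_force: [0.7, -0.2, -3.3]
gripper_width: 65.2
grasp_force: 68.2
```

Emit:
{"op": "move_arm", "data": {
  "fingers": [0, 0],
  "travel": [
    [0, 0, 1],
    [0, 0, 1]
  ],
  "dr": [
    [0, 0, 0],
    [0, 0, 0]
  ]
}}

```text
clock: 43.35
position: [688.5, 3.5, 323.9]
ee_rot: [0.997, -0.076, 0.003, 0.0]
contact_force: [-0.1, -0.4, -4.2]
gripper_width: 65.3
grasp_force: 68.2
```

Emit:
{"op": "move_arm", "data": {
  "fingers": [0, 0, 0, 0],
  "travel": [
    [0, 0, 1],
    [0, 0, 2],
    [0, 0, 2],
    [0, 0, 2]
  ],
  "dr": [
    [0, 0, 0],
    [0, 0, 0],
    [0, 0, 0],
    [0, 0, 0]
  ]
}}

```text
clock: 43.75
position: [688.5, 3.4, 321.9]
ee_rot: [0.997, -0.076, 0.003, 0.0]
contact_force: [-0.2, -0.2, -1.8]
gripper_width: 65.0
grasp_force: 68.3
```

Emit:
{"op": "move_arm", "data": {
  "fingers": [0, 0, 85, 85, 85, 85, 85, 85, 85, 85],
  "travel": [
    [0, 0, 1],
    [0, 0, 1],
    [0, 0, 1],
    [0, 0, 1],
    [0, 0, 1],
    [0, 0, -10],
    [0, 0, -40],
    [0, 0, -80],
    [0, 0, -110],
    [0, 0, -110]
  ],
  "dr": [
    [0, 0, 0],
    [0, 0, 0],
    [0, 0, 0],
    [0, 0, 0],
    [0, 0, 0],
    [0, 0, 0],
    [0, 0, 0],
    [0, 0, 0],
    [0, 0, 0],
    [0, 0, 0]
  ]
}}

```text
clock: 44.75
position: [688.4, 3.3, 439.3]
ee_rot: [0.997, -0.076, 0.009, -0.001]
contact_force: [-0.3, -0.6, -0.7]
gripper_width: 85.2
grasp_force: 0.0
```

Run:
```python
from h import *
s=arm.read_state();print(s['position'])
look('blue',195,(687,2),'w16')
go(513,-444.5,420,-.04)
```

```text
[688.39587859   3.31357061 439.31694325]
blue xy 688.2 4.1 size 108.1 63.2 yaw -0.155 (276, 141, 98, 148)
travel [-105.5, 469.2, 13.7] dr [-0.002, -0.012, -0.112] deg 6 j6->2.01 R 679
```

Emit:
{"op": "move_arm", "data": {
  "fingers": [85, 85, 85, 85, 85, 85, 85, 85, 85, 85],
  "travel": [
    [-10, 45, 0],
    [-20, 90, 0],
    [-31, 137, 0],
    [-42, 184, 0],
    [-53, 231, 0],
    [-64, 278, 0],
    [-75, 325, 0],
    [-86, 372, 10],
    [-97, 419, 20],
    [-105, 466, 30]
  ],
  "dr": [
    [0, 0, -0.05],
    [0, 0, -0.11],
    [0, 0, -0.11],
    [0, 0, -0.11],
    [0, 0, -0.11],
    [0, 0, -0.11],
    [0, 0, -0.11],
    [0, 0, -0.11],
    [0, 0, -0.11],
    [0, 0, -0.11]
  ]
}}

```text
clock: 45.8
position: [512.6, -442.8, 400.3]
ee_rot: [1.0, -0.021, 0.002, -0.0]
contact_force: [1.2, -0.4, 0.4]
gripper_width: 85.1
grasp_force: 0.0
```

Emit:
{"op": "move_arm", "data": {
  "fingers": [85, 85, 85, 85, 85],
  "travel": [
    [0, 3, 30],
    [0, 3, 65],
    [0, 3, 65],
    [0, 3, 65],
    [0, 3, 65]
  ],
  "dr": [
    [0, 0, 0],
    [0, 0, 0],
    [0, 0, 0],
    [0, 0, 0],
    [0, 0, 0]
  ]
}}

```text
clock: 46.3
position: [514.8, -444.3, 338.5]
ee_rot: [1.0, -0.02, 0.004, 0.002]
contact_force: [-0.1, -0.5, 0.3]
gripper_width: 85.3
grasp_force: 0.0
```

Run:
```python
from h import *
print(arm.read_state()['position'])
r=look('green',59,(513,-444))
x,y,a=r[0]
go(x-2.5*np.cos(a),y-2.5*np.sin(a),184,a)
```

```text
[ 514.80443851 -444.31304606  338.4686807 ]
green xy 515.6 -444.6 size 103.8 64.8 yaw -0.041 (280, 132, 87, 127)
travel [-2.9, -0.1, 154.7] dr [0.003, -0.008, 0.0] deg 1 j6->2.01 R 679
```

Emit:
{"op": "move_arm", "data": {
  "fingers": [85, 85, 85, 85, 85, 85, 0, 0, 0, 0],
  "travel": [
    [-3, 0, 40],
    [-3, 0, 80],
    [-3, 0, 115],
    [-3, 0, 142],
    [-3, 0, 155],
    [-3, 0, 155],
    [-3, 0, 155],
    [-3, 0, 155],
    [-3, 0, 155],
    [-3, 0, 155]
  ],
  "dr": [
    [0, -0.008, 0],
    [0, -0.008, 0],
    [0, -0.008, 0],
    [0, -0.008, 0],
    [0, -0.008, 0],
    [0, -0.008, 0],
    [0, -0.008, 0],
    [0, -0.008, 0],
    [0, -0.008, 0],
    [0, -0.008, 0]
  ]
}}

```text
clock: 47.35
position: [512.8, -444.6, 183.9]
ee_rot: [1.0, -0.021, 0.001, 0.001]
contact_force: [0.5, 2.4, 5.3]
gripper_width: 65.2
grasp_force: 68.5
```

Emit:
{"op": "move_arm", "data": {
  "fingers": [0, 0, 0, 0, 0, 0, 0, 0, 0, 0],
  "travel": [
    [0, 0, 0],
    [0, 0, -5],
    [0, 0, -15],
    [0, 0, -35],
    [0, 0, -65],
    [0, 0, -100],
    [0, 0, -140],
    [0, 0, -180],
    [0, 0, -220],
    [0, 0, -245]
  ],
  "dr": [
    [0, 0, 0],
    [0, 0, 0],
    [0, 0, 0],
    [0, 0, 0],
    [0, 0, 0],
    [0, 0, 0],
    [0, 0, 0],
    [0, 0, 0],
    [0, 0, 0],
    [0, 0, 0]
  ]
}}

```text
clock: 48.35
position: [512.0, -444.2, 430.0]
ee_rot: [1.0, -0.021, 0.0, 0.001]
contact_force: [0.5, -0.9, -2.5]
gripper_width: 65.6
grasp_force: 67.8
```

Run:
```python
from h import *
s=arm.read_state();print(s['position'],s['gripper_width'],s['grasp_force'])
heldcase('green')
go(687.5,3,435,-.15)
```

```text
[ 512.02025786 -444.16595785  429.99417483] 65.55883570970965 67.78045445593307
widest row (np.int32(209), 213, np.int32(221), np.int32(430)) top row (np.int32(135), 168, np.int32(261), np.int32(396)) tool [[47.1, -30.9, 125.0], [47.1, 29.3, 125.5]] low edge [[49.9, -3.0, 168.3]]
travel [156.6, -454.4, -3.1] dr [0.007, -0.006, 0.109] deg 6 j6->1.18 R 688
```

Emit:
{"op": "move_arm", "data": {
  "fingers": [0, 0, 0, 0, 0, 0, 0, 0, 0, 0],
  "travel": [
    [8, -25, -5],
    [22, -65, -8],
    [38, -110, -8],
    [54, -155, -8],
    [70, -203, -8],
    [86, -250, -8],
    [102, -297, -8],
    [118, -342, -8],
    [132, -385, -8],
    [145, -420, -8]
  ],
  "dr": [
    [0, 0, 0],
    [0, 0, 0],
    [0, 0, 0],
    [0, 0, 0],
    [0, 0, 0],
    [0, 0, 0],
    [0, 0, 0],
    [0, 0, 0],
    [0, 0, 0],
    [0, 0, 0]
  ]
}}

```text
clock: 49.4
position: [675.1, -28.1, 431.6]
ee_rot: [1.0, -0.02, -0.003, 0.0]
contact_force: [0.7, -0.4, -3.9]
gripper_width: 65.3
grasp_force: 68.0
```

Emit:
{"op": "move_arm", "data": {
  "fingers": [0, 0, 0, 0, 0],
  "travel": [
    [8, -20, 0],
    [12, -34, 0],
    [12, -34, 0],
    [12, -34, 0],
    [12, -34, 0]
  ],
  "dr": [
    [0, 0, 0.05],
    [0, 0, 0.1],
    [0, 0, 0.11],
    [0, 0, 0.11],
    [0, 0, 0.11]
  ]
}}

```text
clock: 49.9
position: [688.0, 2.0, 432.8]
ee_rot: [0.997, -0.076, -0.002, 0.001]
contact_force: [-0.4, 0.2, -3.9]
gripper_width: 65.8
grasp_force: 68.0
```

Run:
```python
from h import *
s=arm.read_state();print(s['position'],s['contact_force'])
go(687.7,3,381,-.152)
```

```text
[688.03468927   1.95636675 432.79412395] [-0.43976208  0.15185422 -3.88080457]
travel [-0.3, -1.1, 51.8] dr [0.001, 0.004, -0.0] deg 0 j6->1.18 R 688
```

Emit:
{"op": "move_arm", "data": {
  "fingers": [0, 0, 0, 0, 0, 0, 0, 0],
  "travel": [
    [0, -1, 15],
    [0, -1, 30],
    [0, -1, 41],
    [0, -1, 47],
    [0, -1, 50],
    [0, -1, 52],
    [0, -1, 52],
    [0, -1, 52]
  ],
  "dr": [
    [0, 0, 0],
    [0, 0, 0],
    [0, 0, 0],
    [0, 0, 0],
    [0, 0, 0],
    [0, 0, 0],
    [0, 0, 0],
    [0, 0, 0]
  ]
}}

```text
clock: 50.7
position: [688.5, 3.8, 382.1]
ee_rot: [0.997, -0.076, -0.001, 0.0]
contact_force: [0.2, -0.7, -4.1]
gripper_width: 65.4
grasp_force: 68.1
```

Emit:
{"op": "move_arm", "data": {
  "fingers": [0, 0, 0],
  "travel": [
    [0, 0, 1],
    [0, 0, 2],
    [0, 0, 2]
  ],
  "dr": [
    [0, 0, 0],
    [0, 0, 0],
    [0, 0, 0]
  ]
}}

```text
clock: 51.0
position: [688.4, 3.9, 379.3]
ee_rot: [0.997, -0.076, -0.002, 0.0]
contact_force: [0.6, -0.2, -4.7]
gripper_width: 65.6
grasp_force: 68.1
```

Emit:
{"op": "move_arm", "data": {
  "fingers": [0, 0, 0, 0],
  "travel": [
    [0, 0, 1],
    [0, 0, 2],
    [0, 0, 2],
    [0, 0, 2]
  ],
  "dr": [
    [0, 0, 0],
    [0, 0, 0],
    [0, 0, 0],
    [0, 0, 0]
  ]
}}

```text
clock: 51.4
position: [688.4, 3.8, 378.8]
ee_rot: [0.997, -0.076, -0.001, 0.0]
contact_force: [-2.4, -0.2, 3.1]
gripper_width: 65.2
grasp_force: 68.7
```

Contact at 378.8, as expected. I release, rise and retreat.

Emit:
{"op": "move_arm", "data": {
  "fingers": [85, 85, 85, 85, 85, 85, 85, 85],
  "travel": [
    [0, 0, 0],
    [0, 0, 0],
    [0, 0, 0],
    [0, 0, -10],
    [0, 0, -40],
    [0, 0, -80],
    [0, 0, -110],
    [0, 0, -110]
  ],
  "dr": [
    [0, 0, 0],
    [0, 0, 0],
    [0, 0, 0],
    [0, 0, 0],
    [0, 0, 0],
    [0, 0, 0],
    [0, 0, 0],
    [0, 0, 0]
  ]
}}

```text
clock: 52.2
position: [688.7, 3.5, 494.9]
ee_rot: [0.997, -0.076, 0.005, -0.0]
contact_force: [0.3, -0.1, 0.4]
gripper_width: 84.7
grasp_force: 0.0
```

Emit:
{"op": "move_arm", "data": {
  "fingers": [85, 85, 85, 85, 85, 85, 85],
  "travel": [
    [-20, 0, 0],
    [-60, 0, 0],
    [-105, 0, 0],
    [-150, 0, 0],
    [-195, 0, 0],
    [-220, 0, 0],
    [-220, 0, 0]
  ],
  "dr": [
    [0, 0, 0],
    [0, 0, 0],
    [0, 0, 0],
    [0, 0, 0],
    [0, 0, 0],
    [0, 0, 0],
    [0, 0, 0]
  ]
}}

```text
clock: 52.9
position: [468.3, 36.9, 489.6]
ee_rot: [0.997, -0.075, -0.0, -0.0]
contact_force: [0.8, 0.4, 0.6]
gripper_width: 85.1
grasp_force: 0.0
```

Run:
```python
from h import *
s=arm.read_state();print(s['position'],s['clock'])
im,m=view('wrist')
for b in blobs(im,'green',500):print(np.round(rect(m,b,254),2))
t,mt=view('top')
for b in blobs(t,'green'):print('top',np.round(rect(mt,b,254),2))
sc,ms=view('scene')
p=project(ms,[687,3,140])[0].astype(int)
a=cv2.resize(sc[p[1]-75:p[1]+75,p[0]-75:p[0]+75,::-1],(400,400),interpolation=cv2.INTER_CUBIC)
q=project(mt,[687,3,140])[0].astype(int)
b=cv2.resize(t[q[1]-40:q[1]+40,q[0]-40:q[0]+40,::-1],(400,400),interpolation=cv2.INTER_CUBIC)
cv2.imwrite('pics/final.png',np.hstack([a,b]))
```

```text
[468.26063826  36.88755232 489.57249586] 52.9
top [ 6.8314e+02  3.7400e+00  1.0665e+02  6.4900e+01 -1.6000e-01]
```

View pics/final.png

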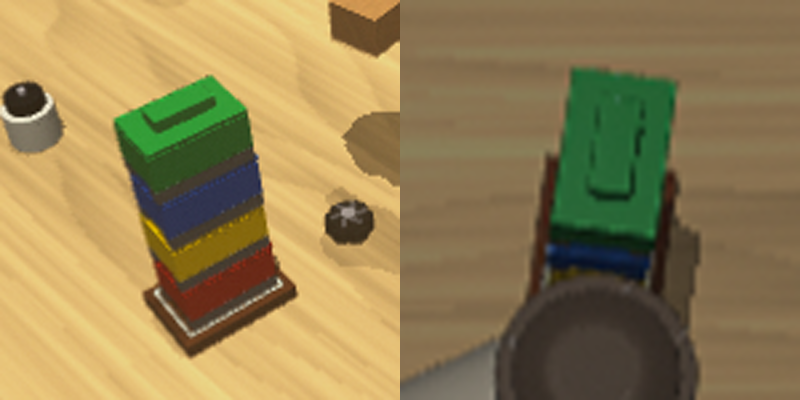

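The column of four closed cases stands upright on the outline in both views (scene crop centred at (205,210), top crop (615,155)). The edges are in line and the lids are flat. I hand it in.

```bash
python3 -c "
from bench import arm
print(arm.job_done())"
```

```text
the job is handed in; nothing more can be done
None
```

All four cases have their own lids on and stand in one upright column on the board outline (red, yellow, blue, green from the bottom); I handed the job in at about 53 s, and the hand-in returned no verdict.

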